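# Fetch the heat sink from behind the bay's front row

## Task

The main board is waiting for its heat sink, which lies in the parts bay behind a spray can, a carton and a small loudspeaker: first stand those three aside on the green mat, then set the heat sink gently and squarely on the processor, its long side parallel to the memory slots. While it is out the three wait on the mat; last of all, put each of them back upright exactly where it stood and turned as it was. Knock nothing over, and leave the fan, the dish and the screwdriver where they are.

Things in the scene. Friction and masses are not known exactly. Their poses are not given: they have to be found in the camera images.
- can: Loose aerosol duster can, upright, plain aluminium with a pale label and a black spray nozzle: round, 52 mm diameter, straight side from 0 to 114 mm, then a 16 mm wide nozzle up to 140 mm; 0.18 kg. Origin: centre of its underside, z up. Stands in the front row of the bay, in any of its three places; it must be put back in the place where it stood.
- carton: Loose small brown cardboard carton standing on end, 48 mm (its x) by 56 mm (its y), 120 mm high; 0.15 kg, stiff. Origin: centre of its underside, z up. Stands in the front row of the bay, its x axis nearly along the bay's x; to be put back in its own place and turned as it was.
- speaker: Loose small black loudspeaker without lead, standing upright, 50 mm (its x) by 56 mm (its y), 128 mm high, two round cones on its -x face; 0.35 kg. Origin: centre of its underside, z up. Stands in the front row of the bay, its x axis nearly along the bay's x; to be put back in its own place and turned as it was.
- heatsink: Loose low processor heat sink: upright aluminium fins running along its length on a flat copper base, 60 mm (its x) by 100 mm (its y), 40 mm high, stiff enough to grip by its two long sides; 0.30 kg. Origin: centre of its underside, z up. Lies in the bay directly behind the front row (7 to 21 mm behind it), its long side across the bay, with at least 40 mm free between it and the back wall.
- fan: Bystander: loose black 40 mm square fan, 28 mm high, lying in the back left corner of the bay. Origin: centre of its underside. Not to be moved.
- dish: Bystander: loose round steel screw dish, 60 mm wide at its rim, 20 mm high, standing near the mat's far (+x) edge. Origin: centre of its underside. Not to be moved.
- screwdriver: Bystander: loose screwdriver 170 mm long lying on the table in front of the board (about 143 mm to -x of the processor), its shaft along its own x. Origin: under it, near its middle. Not to be moved.
- bay: Fixed grey parts bay, open at the top and at its front (-x): 210 mm deep (x), 260 mm wide (y), floor 10 mm thick, back and side walls 10 mm thick and 60 mm high. Origin: centre of its underside, on the table; z up. The front row's three places are about 76 mm apart across it, 50 mm to -x of its origin.
- mat: Fixed flat green bench mat, 220 mm (x) by 250 mm (y), 3 mm thick: the place to set things aside. Origin: centre of its underside, on the table. Its middle and front are free; the dish stands 72 mm to +x of its origin.
- board: Fixed dark green main board, 170 mm square, on a grey foam pad. Origin: at table height under the centre of the processor, a bare metal lid 38 mm square with its flat top 19 mm above the table. Two memory slots run along its y, 67 to 86 mm to +x (24 mm high); metal sockets, 64 to 84 mm to -x (38 mm high); a slot and a header past 70 mm in -y and +y (22 mm). Nothing nearer rises above the lid.
Mind the look-alikes: they are no part of the job. Leave any blue look-alike of the heatsink alone.

How it is judged:
On the way, in this order (a step that is already met when the one before it is completed fails the run):
1. can, carton and loudspeaker all stand released on the green mat, the heat sink still lying in the bay (x of can in the frame of mat between -0.105 and 0.105 m and y of can in the frame of mat between -0.12 and 0.12 m and z of each of can, carton, speaker in the frame of mat below 0.01 m and angle between each of can, carton, speaker's own z axis and vertical below 0.12 rad and linear speed of each of can, carton, speaker below 0.03 m/s and contact force between the fingers and can below 0.3 N and x of carton in the frame of mat between -0.105 and 0.105 m and y of carton in the frame of mat between -0.12 and 0.12 m and contact force between the fingers and carton below 0.3 N and x of speaker in the frame of mat between -0.105 and 0.105 m and y of speaker in the frame of mat between -0.12 and 0.12 m and contact force between the fingers and speaker below 0.3 N and distance of heatsink from where it was at the start of the episode below 0.03 m), for 0.2 s.
2. the heat sink sits released on the processor while the three still wait on the mat (x of heatsink in the frame of board between -0.01 and 0.01 m and y of heatsink in the frame of board between -0.01 and 0.01 m and z of heatsink in the frame of board between 0.015 and 0.022 m and angle between heatsink's own z axis and vertical below 0.08 rad and angle between the y axis of heatsink and the y axis of board, either way round below 0.2 rad and linear speed of each of heatsink, can, carton, speaker below 0.03 m/s and contact force between the fingers and heatsink below 0.3 N and x of can in the frame of mat between -0.105 and 0.105 m and y of can in the frame of mat between -0.12 and 0.12 m and z of each of can, carton, speaker in the frame of mat below 0.01 m and angle between each of can, carton, speaker's own z axis and vertical below 0.12 rad and contact force between the fingers and can below 0.3 N and x of carton in the frame of mat between -0.105 and 0.105 m and y of carton in the frame of mat between -0.12 and 0.12 m and contact force between the fingers and carton below 0.3 N and x of speaker in the frame of mat between -0.105 and 0.105 m and y of speaker in the frame of mat between -0.12 and 0.12 m and contact force between the fingers and speaker below 0.3 N), for 0.2 s.
At the end, for the whole second after the job is handed in: Heat sink flat on the lid, within 10 mm along each board axis and 0.2 rad of the slots; can, carton and loudspeaker upright within 15 mm of where each stood, carton and loudspeaker within 0.25 rad of square to the bay; all released and at rest (x of heatsink in the frame of board between -0.01 and 0.01 m and y of heatsink in the frame of board between -0.01 and 0.01 m and z of heatsink in the frame of board between 0.015 and 0.022 m and angle between each of heatsink, can, carton, speaker's own z axis and vertical below 0.08 rad and angle between the y axis of heatsink and the y axis of board, either way round below 0.2 rad and linear speed of each of heatsink, can, carton, speaker below 0.03 m/s and contact force between the fingers and heatsink below 0.3 N and distance of each of can, carton, speaker from where it was at the start of the episode below 0.015 m and contact force between the fingers and can below 0.3 N and contact force between the fingers and carton below 0.3 N and angle between the x axis of each of carton, speaker and the x axis of bay, either way round below 0.25 rad and contact force between the fingers and speaker below 0.3 N); the robot touches nothing.
It fails at once if the fan is disturbed (over 30 mm) (distance of fan from where it was at the start of the episode above 0.03 m).
It fails at once if the dish is disturbed (over 30 mm) (distance of dish from where it was at the start of the episode above 0.03 m).
It fails at once if the screwdriver is disturbed (over 30 mm) (distance of screwdriver from where it was at the start of the episode above 0.03 m).
It fails at once if can, carton or loudspeaker is knocked over (angle between any of can, carton, speaker's own z axis and vertical above 0.7 rad).
It fails at once if the heat sink is dropped onto the board instead of set down (falling free faster than 0.6 m/s, from about 18 mm) (linear speed of heatsink above 0.6 m/s and contact force between the fingers and heatsink below 0.3 N and horizontal distance between heatsink and board below 0.08 m).
It also fails if it takes over 144 s, if anything falls off the work surface, if the arm or the gripper's body presses on something with over 40 N, if the wrist force passes 120 N, or if a joint passes its speed limit or range.

## Robot

A 7-joint arm with a two-finger parallel gripper is mounted at the origin on the work surface. World frame = base frame: x ahead of the robot, y to its left, z up, the work surface at z = 0. Lengths are in m, angles in rad, forces in N, time in s.
With the tool pointing down it reaches from about 0.425 to 0.925 m from the base axis. Payload 6.8 kg.
Tool frame: the origin (TCP) lies on the centre line of the jaws, within the pads' length; the fingertips stand 19 mm ahead of it and the grasp point (between the pads) is the TCP (tcp_to_tips is the distance from the TCP to the fingertips, in m); x points along the fingers, y is the direction in which the jaws open and shut, and the axes are right-handed (so a half turn about x gives the same grasp; the last joint's range is limited). The gripper opens to 85 mm and grips with 20 to 120 N. Pads are 22 mm wide; open, the fingers measure 114 mm over their backs; the gripper's body (76 mm by 85 mm) begins 54 mm behind the grasp point. The pads swing forward as they close: fully open they stand 13 mm farther back than shut.
Start: joints at [1.007, 0.477, 0.022, 1.555, -0.011, 1.109, -0.083], TCP at [0.297, -0.606, 0.25] pointing down, gripper open.
Joint ranges: [-2.96, 2.96], [-0.34, 2.1], [-1.41, 1.46], [0.24, 2.44], [-1.37, 4.51], [0.17, 1.92], [-2.96, 2.96]. Speed limits (rad/s): [2.39, 2.39, 3.14, 3.14, 3.14, 3.14, 3.14].

## Interface

Orientations are given as a unit quaternion [w, x, y, z].
In Python, from station import get_obs, read_camera, hand_in, spot_in, cut_out, tcp_to_tips gives the robot as it stands.
- The arm moves only by the shell command python3 -m jog 'ROWS' [FORCE]. ROWS is JSON, a list of rows, each an object of numbers: "gripper": the closure, from 0 (fully open) to 1 (shut); "dx", "dy", "dz": the shift along the world's x, y, z in m; "rx", "ry", "rz": the turn, a rotation vector about the world's x, y, z in degrees. In form: [{"gripper": .., "dx": .., "dy": .., "dz": .., "rx": .., "ry": .., "rz": ..}, ...]. A call has 1 to 10 rows; each row is the pose to reach, as a shift and turn from the pose commanded when the call began; what a row does not reach only later rows make up. A row lasts 1/10 s, in which the tool goes at most 50 mm and 8.59 degrees, less where a joint would pass 70% of its speed; a pose out of reach is approached as far as the arm can. A call with a gripper value outside its range is refused whole. The fingers move at their own pace and stop on an object; FORCE is the grip in N (left out, the last holds). Time passes only in rows, so rows that repeat a pose let the fingers close. It gives the time, the measured TCP pose, the force and the opening at its end, in the units of the state.
- get_obs(): the state, without advancing time (a new reading comes with each control period).
- read_camera(name): name is "scene" or "top"; returns a dict with "pixels" (480x640x3 uint8, blue, green, red), "range_z" (480x640 float32, m along the optical axis (not along the pixel's ray), 0 where there is no reading), "camera_matrix" (3x3 intrinsics, pixels), "cam_to_world" (4x4, takes a point from camera to world coordinates). Camera axes: x right, y down, z forward; pixel columns grow to the right and rows downward; lengths in m; the calibration is good to about 2 mm. A picture is of the moment at which its call begins.
- hand_in(): hands the job in, once; it reports no verdict.
Trained networks look in the newest picture that a camera, given by its name, has taken for a name from the list of things; names that differ only in an ending like _2 or _b are one class to them, and where a whole thing is asked for, a point or a joint stands for the part that bears it (a point fixed in the world has none). Each returns a list of dicts, best first, with "conf" (0 to 1); they miss things now and then, are a little off and sometimes report something else, mostly with a low value. They report only what shows in the picture. A call takes as long as a camera call. They do not tell look-alikes from the thing itself.
- spot_in(camera, label): "box" ([centre column, centre row, width, height] in pixels, round what is visible of it).
- cut_out(camera, label): "mask" (480x640 bool, what is visible of it) and "box" ([centre column, centre row, width, height] in pixels, round what is visible of it).
The state is a dict: "t": time; "q": joint angles; "joint_vel": joint speeds; "joint_torque": joint torques, N m; "eef_pos": TCP position; "tool_rot": TCP orientation; "contact_force": force on the tool from outside, world axes, zero at the start; "torque": the same for the moment, N m; "gripper_width": opening from 0.0 (shut) to 1.0 (fully open).
Only numpy, scipy, OpenCV 4.12 (cv2) and the standard library are available. Lean on these libraries where they do the work, as an engineer would, in place of code of your own. Each camera call takes 0.05 s, during which the arm holds its last target. There are 200 camera calls.

## Working session

There is one attempt and no reset: what is moved stays moved. The work goes in short steps, Python scripts to look and compute and a shell command to move; the robot and the scene stay as the last step left them, time stands still between calls to the robot, and variables do not carry over. Pictures are saved under pics/ and viewed, about 12 in all and at most 16, crops included, and the job is handed in when it is done.

```bash
mkdir -p pics; ls; cat > h.py <<'E'
import numpy as np, cv2
from station import *
def cloud(c):
    K=c["camera_matrix"];z=c["range_z"];v,u=np.mgrid[:480,:640]
    p=np.stack([(u-K[0,2])/K[0,0]*z,(v-K[1,2])/K[1,1]*z,z],-1)
    T=c["cam_to_world"];w=p@T[:3,:3].T+T[:3,3];w[z==0]=np.nan;return w
E
python3 - <<'E'
from h import *
o=get_obs();print(o)
ims=[]
for n in("scene","top"):
    c=read_camera(n);cv2.imwrite(f"pics/{n}0.png",c["pixels"]);w=cloud(c)
    print(n,c["cam_to_world"].round(3).tolist())
    for l in "can carton speaker heatsink fan dish screwdriver bay mat board".split():
        for d in cut_out(n,l)[:3]:
            P=w[d["mask"]];P=P[~np.isnan(P[:,0])]
            top=P[P[:,2]>np.percentile(P[:,2],95)-.006] if len(P) else P
            (cx,cy),wh,a=cv2.minAreaRect(top[:,:2].astype(np.float32)*1000) if len(top) else ((0,0),0,0)
            print(l,round(d["conf"],2),np.round(d["box"]),"z",np.percentile(P[:,2],[5,95]).round(3) if len(P) else "", "med",np.median(top,0).round(3) if len(top) else"", "rect",round(cx),round(cy),np.round(wh),round(a,1))
E
```

```text
pics
{'t': 0.0, 'q': array([ 1.00691085,  0.47782745,  0.02233422,  1.55643697, -0.01150861,
        1.10930199, -0.08307798]), 'joint_vel': array([-0.00049722,  0.00092644,  0.00037756, -0.00013118, -0.00082923,
       -0.00089071, -0.00023449]), 'joint_torque': array([ 2.92944310e-05, -5.96446466e+01,  1.60801046e+00, -2.81198323e+01,
        1.24340269e-02,  9.18953097e-03,  8.47467419e-06]), 'eef_pos': array([ 0.29686442, -0.60559936,  0.24931335]), 'tool_rot': array([-0.15914469, -0.68862929, -0.1603926 ,  0.68901152]), 'contact_force': array([-0.58452239, -0.69536989,  0.33130556]), 'torque': array([ 0.01078317, -0.05558685, -0.00643771]), 'gripper_width': 0.9988843720301444}
scene [[0.82, 0.437, -0.369, 0.866], [0.572, -0.608, 0.551, -0.528], [0.017, -0.663, -0.748, 0.72], [0.0, 0.0, 0.0, 1.0]]
can 0.79 [157. 338.  48.  61.] z [0.024 0.146] med [ 0.467 -0.389  0.149] rect 464 -387 [16. 20.] 76.5
can 0.31 [208. 349. 193. 173.] z [0.008 0.061] med [ 0.593 -0.376  0.06 ] rect 511 -306 [211. 261.] 2.2
carton 0.59 [218. 273.  43.  69.] z [0.022 0.131] med [ 0.46  -0.233  0.13 ] rec
[... 1960 characters left out ...]
7.] z [0.004 0.023] med [ 0.639 -0.027  0.021] rect 634 -29 [57. 57.] 51.0
dish 0.36 [470. 225. 148. 117.] z [0.005 0.061] med [ 0.561 -0.309  0.059] rect 511 -308 [209. 262.] 2.4
screwdriver 0.69 [158. 307.  83.  16.] z [0.011 0.026] med [0.36  0.276 0.023] rect 359 313 [ 22. 155.] 2.1
bay 0.65 [170. 237.  93.  89.] z [0.004 0.026] med [0.439 0.305 0.024] rect 504 297 [162. 169.] 88.5
bay 0.61 [471. 226. 146. 116.] z [0.005 0.061] med [ 0.571 -0.302  0.059] rect 511 -308 [210. 262.] 2.3
mat 0.79 [320. 209. 129. 113.] z [-0.002  0.006] med [ 0.554 -0.008  0.003] rect 562 -10 [224. 252.] 2.9
board 0.97 [169. 236.  94.  92.] z [0.004 0.026] med [0.439 0.305 0.024] rect 504 297 [162. 169.] 88.5
```

```bash
python3 - <<'E'
from h import *
c=read_camera("top");w=cloud(c);p=c["pixels"]
a=cv2.resize(p[140:310,380:560],None,fx=3,fy=3);b=cv2.resize(p[180:300,110:230],(510,510))
b=cv2.resize(p[170:310,110:230],(437,510))
cv2.imwrite("pics/a.png",cv2.resize(np.hstack([a[:510],b[:510]]),(800,420)))
# lid: heights near .019 in board
m=(abs(w[...,2]-.019)<.004)&(abs(w[...,0]-.504)<.06)&(abs(w[...,1]-.297)<.06)
P=w[m][:,:2]*1000
print(len(P),cv2.minAreaRect(P.astype(np.float32)))
for r in range(212,262,3): print(r,' '.join("%3d"%(1000*z) for z in w[r,120:218:3,2]))
E
```

```text
457 ((506.4676513671875, 290.6640930175781), (104.83245849609375, 110.20848083496094), 87.24560546875)
212  -3  -2  10   4   9   6  10   8   8   7   7   9   4   9  11   9   9   7   9   5  11   4  11   7  12  11  17  16   7   9  15   7   9Traceback (most recent call last):
  File "<stdin>", line 10, in <module>
  File "<stdin>", line 10, in <genexpr>
ValueError: cannot convert float NaN to integer
```

View pics/a.png

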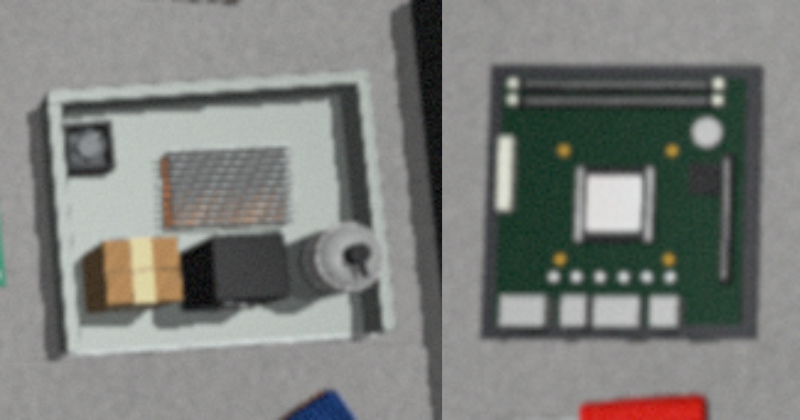

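View pics/scene0.png

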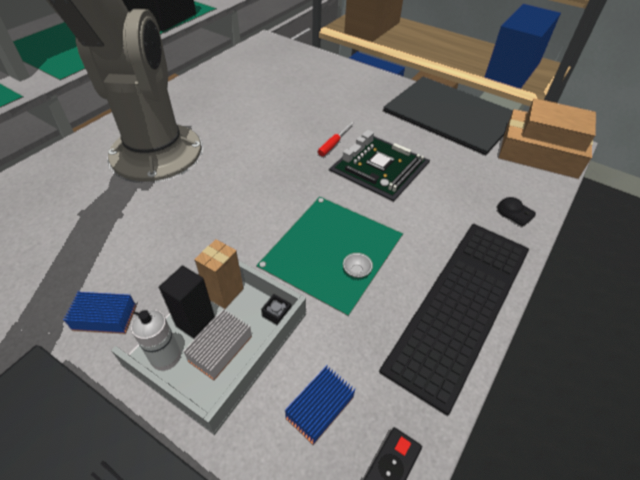

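The true heat sink is the bare aluminium one in the bay at scene (219,345). The finders also report two blue look-alikes outside the bay at (96,313) and (319,406). The front row, from -y to +y, is can, speaker, carton.

```bash
python3 - <<'E'
from h import *
from scipy.optimize import least_squares
from scipy.spatial.transform import Rotation as R
print("tips",tcp_to_tips)
o=get_obs();q=o["tool_rot"];M=R.from_quat(np.r_[q[1:],q[0]]).as_matrix();print(M.round(3))
for n in("scene","top"):
    c=read_camera(n);w=cloud(c);K=c["camera_matrix"];T=c["cam_to_world"]
    d=cut_out(n,"can")[0];P=w[d["mask"]];P=P[(P[:,2]>.05)&(P[:,2]<.115)]
    r=least_squares(lambda s:np.hypot(P[:,0]-s[0],P[:,1]-s[1])-.026,[.463,-.388],loss="soft_l1",f_scale=.002);print(n,"can",len(P),r.x.round(4))
    P=w[d["mask"]];P=P[(P[:,2]>.119)&(P[:,2]<.13)];print(" shoulder",len(P),cv2.minEnclosingCircle((P[:,:2]*1000).astype(np.float32)))
    g=c["pixels"].min(2)>185
    b=cut_out(n,"board")[0]["box"]
    k=np.zeros_like(g);x0,y0=int(b[0]-b[2]*.22),int(b[1]-b[3]*.22);k[y0:int(b[1]+b[3]*.22),x0:int(b[0]+b[2]*.22)]=1
    N,L,S,C=cv2.connectedComponentsWithStats((g&k).astype(np.uint8));i=1+S[1:,4].argmax()
    v,u=np.nonzero(L==i)
    ray=np.c_[(u-K[0,2])/K[0,0],(v-K[1,2])/K[1,1],np.ones(len(u))]@T[:3,:3].T
    X=T[:3,3]+ray*((.019-T[2,3])/ray[:,2])[:,None]
    print(n,"lid px",C[i],S[i],"xy",cv2.minAreaRect((X[:,:2]*1000).astype(np.float32)),X.mean(0).round(4))
E
```

```text
tips 0.019
[[ 0.     0.44  -0.898]
 [-0.    -0.898 -0.44 ]
 [-1.     0.    -0.   ]]
scene can 757 [ 0.4646 -0.3871]
 shoulder 367 ((465.8305358886719, -386.834228515625), 26.618297576904297)
scene lid px [380.15441176 159.32352941] [371 154  19  12 136] xy ((504.140625, 301.06689453125), (39.12600326538086, 35.08964538574219), 88.5775146484375) [0.5043 0.3004 0.019 ]
top can 269 [ 0.4649 -0.3885]
 shoulder 305 ((464.47247314453125, -387.4877014160156), 26.436458587646484)
top lid px [167.22611465 237.41082803] [158 229  19  18 314] xy ((502.7185363769531, 298.6091003417969), (36.60840606689453, 34.92142105102539), 88.58448791503906) [0.5029 0.2983 0.019 ]
```

```bash
python3 -m jog '[{"dx":0.03,"dy":0.04,"rz":8,"gripper":0},{"dx":0.168,"dy":0.218,"rz":66},{"dx":0.168,"dy":0.218,"rz":66},{"dx":0.168,"dy":0.218,"rz":66},{"dx":0.168,"dy":0.218,"rz":66},{"dx":0.168,"dy":0.218,"rz":66},{"dx":0.168,"dy":0.218,"rz":66},{"dx":0.168,"dy":0.218,"rz":66},{"dx":0.168,"dy":0.218,"rz":66},{"dx":0.168,"dy":0.218,"rz":66}]' 30
```

```text
$[0]: bad value
```

```bash
python3 -m jog '[{"gripper":0,"dx":0.168,"dy":0.218,"dz":0,"rx":0,"ry":0,"rz":66},{"gripper":0,"dx":0.168,"dy":0.218,"dz":0,"rx":0,"ry":0,"rz":66},{"gripper":0,"dx":0.168,"dy":0.218,"dz":0,"rx":0,"ry":0,"rz":66},{"gripper":0,"dx":0.168,"dy":0.218,"dz":0,"rx":0,"ry":0,"rz":66},{"gripper":0,"dx":0.168,"dy":0.218,"dz":0,"rx":0,"ry":0,"rz":66},{"gripper":0,"dx":0.168,"dy":0.218,"dz":0,"rx":0,"ry":0,"rz":66},{"gripper":0,"dx":0.168,"dy":0.218,"dz":0,"rx":0,"ry":0,"rz":66},{"gripper":0,"dx":0.168,"dy":0.218,"dz":0,"rx":0,"ry":0,"rz":66},{"gripper":0,"dx":0.168,"dy":0.218,"dz":0,"rx":0,"ry":0,"rz":66},{"gripper":0,"dx":0.168,"dy":0.218,"dz":0,"rx":0,"ry":0,"rz":66}]' 30
```

```text
t: 2.45
eef_pos: [0.4649, -0.3883, 0.2503]
tool_rot: [0.508, 0.492, 0.508, -0.492]
contact_force: [0.1, 0.6, -0.7]
gripper_width: 1.002
```

```bash
python3 -m jog '[{"gripper":0,"dx":0,"dy":0,"dz":-0.05,"rx":0,"ry":0,"rz":0},{"gripper":0,"dx":0,"dy":0,"dz":-0.1,"rx":0,"ry":0,"rz":0},{"gripper":0,"dx":0,"dy":0,"dz":-0.146,"rx":0,"ry":0,"rz":0},{"gripper":0,"dx":0,"dy":0,"dz":-0.146,"rx":0,"ry":0,"rz":0},{"gripper":1,"dx":0,"dy":0,"dz":-0.146,"rx":0,"ry":0,"rz":0},{"gripper":1,"dx":0,"dy":0,"dz":-0.146,"rx":0,"ry":0,"rz":0},{"gripper":1,"dx":0,"dy":0,"dz":-0.146,"rx":0,"ry":0,"rz":0},{"gripper":1,"dx":0,"dy":0,"dz":-0.146,"rx":0,"ry":0,"rz":0},{"gripper":1,"dx":0,"dy":0,"dz":-0.146,"rx":0,"ry":0,"rz":0},{"gripper":1,"dx":0,"dy":0,"dz":-0.146,"rx":0,"ry":0,"rz":0}]' 30
```

```text
t: 3.45
eef_pos: [0.4661, -0.389, 0.1068]
tool_rot: [0.51, 0.491, 0.508, -0.491]
contact_force: [-1.5, 0.5, 7.2]
gripper_width: 0.6
```

```bash
python3 -m jog '[{"gripper":1,"dx":0,"dy":0,"dz":0.02,"rx":0,"ry":0,"rz":0},{"gripper":1,"dx":0,"dy":0,"dz":0.06,"rx":0,"ry":0,"rz":0},{"gripper":1,"dx":0,"dy":0,"dz":0.11,"rx":0,"ry":0,"rz":0},{"gripper":1,"dx":0,"dy":0,"dz":0.15,"rx":0,"ry":0,"rz":0},{"gripper":1,"dx":0,"dy":0,"dz":0.16,"rx":0,"ry":0,"rz":0},{"gripper":1,"dx":0.002,"dy":0.02,"dz":0.16,"rx":0,"ry":0,"rz":0},{"gripper":1,"dx":0.006,"dy":0.06,"dz":0.16,"rx":0,"ry":0,"rz":0},{"gripper":1,"dx":0.01,"dy":0.1,"dz":0.16,"rx":0,"ry":0,"rz":0},{"gripper":1,"dx":0.014,"dy":0.14,"dz":0.16,"rx":0,"ry":0,"rz":0},{"gripper":1,"dx":0.018,"dy":0.18,"dz":0.16,"rx":0,"ry":0,"rz":0}]' 40
python3 -m jog '[{"gripper":1,"dx":0.004,"dy":0.04,"dz":0,"rx":0,"ry":0,"rz":0},{"gripper":1,"dx":0.008,"dy":0.08,"dz":0,"rx":0,"ry":0,"rz":0},{"gripper":1,"dx":0.012,"dy":0.12,"dz":0,"rx":0,"ry":0,"rz":0},{"gripper":1,"dx":0.016,"dy":0.16,"dz":0,"rx":0,"ry":0,"rz":0},{"gripper":1,"dx":0.02,"dy":0.2,"dz":0,"rx":0,"ry":0,"rz":0},{"gripper":1,"dx":0.024,"dy":0.24,"dz":0,"rx":0,"ry":0,"rz":0},{"gripper":1,"dx":0.027,"dy":0.273,"dz":0,"rx":0,"ry":0,"rz":0},{"gripper":1,"dx":0.027,"dy":0.273,"dz":-0.03,"rx":0,"ry":0,"rz":0},{"gripper":1,"dx":0.027,"dy":0.273,"dz":-0.07,"rx":0,"ry":0,"rz":0},{"gripper":1,"dx":0.027,"dy":0.273,"dz":-0.11,"rx":0,"ry":0,"rz":0}]'
python3 - <<'E'
from h import *
c=read_camera("top");cv2.imwrite("pics/b.png",c["pixels"])
for n in ("top","scene"):
  c=read_camera(n);w=cloud(c);d=cut_out(n,"can")[0];P=w[d["mask"]];print(n,d["conf"],d["box"],np.nanpercentile(P[:,2],[1,5,95,99]),np.nanmedian(P,0))
E
```

```text
t: 4.45
eef_pos: [0.4819, -0.2053, 0.2631]
tool_rot: [0.508, 0.49, 0.51, -0.491]
contact_force: [1.3, 0.4, -1.1]
gripper_width: 0.595
t: 5.45
eef_pos: [0.5087, 0.0657, 0.1526]
tool_rot: [0.509, 0.49, 0.51, -0.49]
contact_force: [0.6, 0.2, -2.5]
gripper_width: 0.599Traceback (most recent call last):
  File "<stdin>", line 4, in <module>
IndexError: list index out of range
```

View pics/b.png

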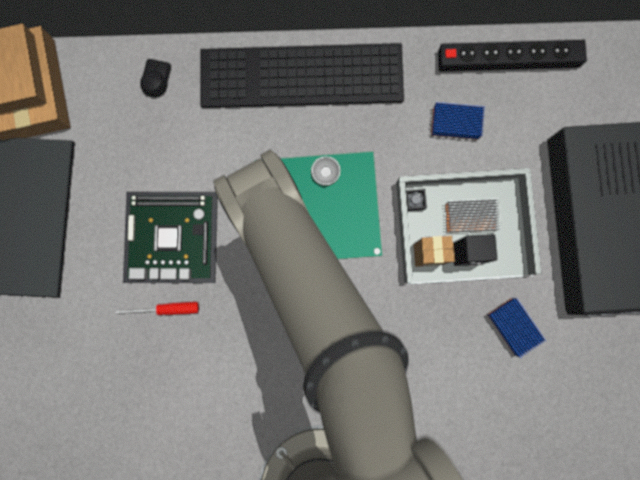

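```bash
python3 -m jog '[{"gripper":1,"dx":0,"dy":0,"dz":-0.02,"rx":0,"ry":0,"rz":0},{"gripper":1,"dx":0,"dy":0,"dz":-0.035,"rx":0,"ry":0,"rz":0},{"gripper":1,"dx":0,"dy":0,"dz":-0.045,"rx":0,"ry":0,"rz":0},{"gripper":1,"dx":0,"dy":0,"dz":-0.05,"rx":0,"ry":0,"rz":0},{"gripper":1,"dx":0,"dy":0,"dz":-0.054,"rx":0,"ry":0,"rz":0},{"gripper":1,"dx":0,"dy":0,"dz":-0.054,"rx":0,"ry":0,"rz":0},{"gripper":1,"dx":0,"dy":0,"dz":-0.054,"rx":0,"ry":0,"rz":0}]'
```

```text
t: 6.3
eef_pos: [0.5104, 0.065, 0.1007]
tool_rot: [0.509, 0.491, 0.509, -0.491]
contact_force: [0.7, -0.3, -1.5]
gripper_width: 0.595
```

```bash
python3 -m jog '[{"gripper":1,"dx":0,"dy":0,"dz":-0.0015,"rx":0,"ry":0,"rz":0},{"gripper":1,"dx":0,"dy":0,"dz":-0.003,"rx":0,"ry":0,"rz":0},{"gripper":1,"dx":0,"dy":0,"dz":-0.003,"rx":0,"ry":0,"rz":0}]'
```

```text
t: 6.6
eef_pos: [0.5107, 0.0653, 0.0998]
tool_rot: [0.51, 0.491, 0.509, -0.491]
contact_force: [-7.0, -1.4, 22.9]
gripper_width: 0.597
```

```bash
python3 -m jog '[{"gripper":1,"dx":0,"dy":0,"dz":0.002,"rx":0,"ry":0,"rz":0},{"gripper":0,"dx":0,"dy":0,"dz":0.002,"rx":0,"ry":0,"rz":0},{"gripper":0,"dx":0,"dy":0,"dz":0.002,"rx":0,"ry":0,"rz":0},{"gripper":0,"dx":0,"dy":0,"dz":0.002,"rx":0,"ry":0,"rz":0},{"gripper":0,"dx":0,"dy":0,"dz":0.002,"rx":0,"ry":0,"rz":0},{"gripper":0,"dx":0,"dy":0,"dz":0.03,"rx":0,"ry":0,"rz":0},{"gripper":0,"dx":0,"dy":0,"dz":0.07,"rx":0,"ry":0,"rz":0},{"gripper":0,"dx":0,"dy":0,"dz":0.11,"rx":0,"ry":0,"rz":0},{"gripper":0,"dx":0,"dy":0,"dz":0.15,"rx":0,"ry":0,"rz":0}]'
python3 -m jog '[{"gripper":0,"dx":-0.052,"dy":-0.374,"dz":0,"rx":0,"ry":0,"rz":0},{"gripper":0,"dx":-0.052,"dy":-0.374,"dz":0,"rx":0,"ry":0,"rz":0},{"gripper":0,"dx":-0.052,"dy":-0.374,"dz":0,"rx":0,"ry":0,"rz":0},{"gripper":0,"dx":-0.052,"dy":-0.374,"dz":0,"rx":0,"ry":0,"rz":0},{"gripper":0,"dx":-0.052,"dy":-0.374,"dz":0,"rx":0,"ry":0,"rz":0},{"gripper":0,"dx":-0.052,"dy":-0.374,"dz":0,"rx":0,"ry":0,"rz":0},{"gripper":0,"dx":-0.052,"dy":-0.374,"dz":0,"rx":0,"ry":0,"rz":0},{"gripper":0,"dx":-0.052,"dy":-0.374,"dz":0,"rx":0,"ry":0,"rz":0},{"gripper":0,"dx":-0.052,"dy":-0.374,"dz":0,"rx":0,"ry":0,"rz":0},{"gripper":0,"dx":-0.052,"dy":-0.374,"dz":0,"rx":0,"ry":0,"rz":0}]'
python3 - <<'E'
from h import *
for n in ("top","scene"):
  c=read_camera(n);w=cloud(c)
  cv2.imwrite(f"pics/c_{n}.png",c["pixels"])
  for d in cut_out(n,"can")[:1]:
    P=w[d["mask"]];print(n,d["conf"],d["box"],np.nanpercentile(P[:,2],[1,5,95,99]),np.nanmedian(P[P[:,2]>.11],0))
E
```

```text
t: 7.5
eef_pos: [0.5098, 0.0649, 0.2486]
tool_rot: [0.509, 0.491, 0.509, -0.491]
contact_force: [1.1, 0.4, 0.0]
gripper_width: 1.003
t: 8.5
eef_pos: [0.4579, -0.3091, 0.2469]
tool_rot: [0.509, 0.491, 0.509, -0.491]
contact_force: [-0.2, -0.0, 0.1]
gripper_width: 1.004
top 0.68 [277.5, 229.9, 31.6, 36.7] [0.01137175 0.04034115 0.14179192 0.14437355] [0.50738207 0.06419566 0.12262772]
scene 0.88 [332.2, 195.5, 22.8, 53.8] [0.00681214 0.01362464 0.13041114 0.14286135] [0.51557481 0.05810563 0.12255447]
```

View pics/c_scene.png

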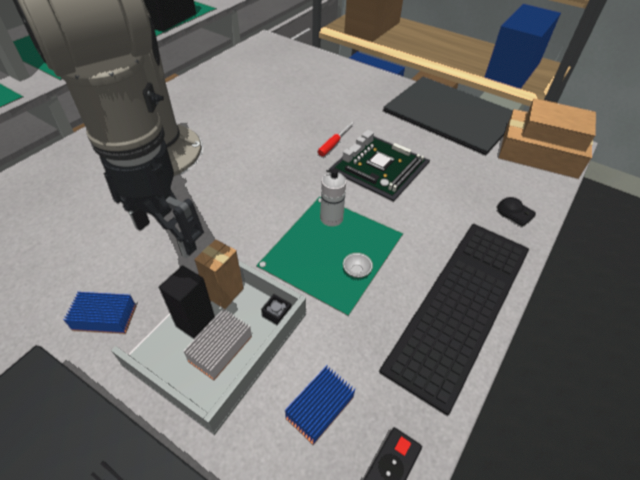

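The can stands upright on the mat at scene (332,200). Next is the speaker.

```bash
python3 -m jog '[{"gripper":0,"dx":0,"dy":0,"dz":-0.05,"rx":0,"ry":0,"rz":0},{"gripper":0,"dx":0,"dy":0,"dz":-0.1,"rx":0,"ry":0,"rz":0},{"gripper":0,"dx":0,"dy":0,"dz":-0.138,"rx":0,"ry":0,"rz":0},{"gripper":0,"dx":0,"dy":0,"dz":-0.138,"rx":0,"ry":0,"rz":0},{"gripper":1,"dx":0,"dy":0,"dz":-0.138,"rx":0,"ry":0,"rz":0},{"gripper":1,"dx":0,"dy":0,"dz":-0.138,"rx":0,"ry":0,"rz":0},{"gripper":1,"dx":0,"dy":0,"dz":-0.138,"rx":0,"ry":0,"rz":0},{"gripper":1,"dx":0,"dy":0,"dz":-0.138,"rx":0,"ry":0,"rz":0},{"gripper":1,"dx":0,"dy":0,"dz":-0.138,"rx":0,"ry":0,"rz":0}]' 40
```

```text
t: 9.6
eef_pos: [0.4596, -0.3098, 0.1119]
tool_rot: [0.511, 0.491, 0.508, -0.49]
contact_force: [-1.8, 1.2, 8.1]
gripper_width: 0.579
```

```bash
python3 -m jog '[{"gripper":1,"dx":0,"dy":0,"dz":0.02,"rx":0,"ry":0,"rz":0},{"gripper":1,"dx":0,"dy":0,"dz":0.06,"rx":0,"ry":0,"rz":0},{"gripper":1,"dx":0,"dy":0,"dz":0.11,"rx":0,"ry":0,"rz":0},{"gripper":1,"dx":0,"dy":0,"dz":0.15,"rx":0,"ry":0,"rz":0},{"gripper":1,"dx":0,"dy":0,"dz":0.16,"rx":0,"ry":0,"rz":0},{"gripper":1,"dx":0.004,"dy":0.02,"dz":0.16,"rx":0,"ry":0,"rz":0},{"gripper":1,"dx":0.01,"dy":0.06,"dz":0.16,"rx":0,"ry":0,"rz":0},{"gripper":1,"dx":0.018,"dy":0.1,"dz":0.16,"rx":0,"ry":0,"rz":0},{"gripper":1,"dx":0.025,"dy":0.14,"dz":0.16,"rx":0,"ry":0,"rz":0},{"gripper":1,"dx":0.032,"dy":0.18,"dz":0.16,"rx":0,"ry":0,"rz":0}]' 50
python3 -m jog '[{"gripper":1,"dx":0.007,"dy":0.04,"dz":0,"rx":0,"ry":0,"rz":0},{"gripper":1,"dx":0.014,"dy":0.08,"dz":0,"rx":0,"ry":0,"rz":0},{"gripper":1,"dx":0.02,"dy":0.119,"dz":0,"rx":0,"ry":0,"rz":0},{"gripper":1,"dx":0.02,"dy":0.119,"dz":-0.03,"rx":0,"ry":0,"rz":0},{"gripper":1,"dx":0.02,"dy":0.119,"dz":-0.07,"rx":0,"ry":0,"rz":0},{"gripper":1,"dx":0.02,"dy":0.119,"dz":-0.11,"rx":0,"ry":0,"rz":0},{"gripper":1,"dx":0.02,"dy":0.119,"dz":-0.14,"rx":0,"ry":0,"rz":0},{"gripper":1,"dx":0.02,"dy":0.119,"dz":-0.155,"rx":0,"ry":0,"rz":0},{"gripper":1,"dx":0.02,"dy":0.119,"dz":-0.163,"rx":0,"ry":0,"rz":0},{"gripper":1,"dx":0.02,"dy":0.119,"dz":-0.163,"rx":0,"ry":0,"rz":0}]'
python3 -m jog '[{"gripper":1,"dx":0,"dy":0,"dz":-0.001,"rx":0,"ry":0,"rz":0},{"gripper":1,"dx":0,"dy":0,"dz":-0.003,"rx":0,"ry":0,"rz":0},{"gripper":1,"dx":0,"dy":0,"dz":-0.003,"rx":0,"ry":0,"rz":0}]'
```

```text
t: 10.6
eef_pos: [0.4893, -0.1275, 0.2687]
tool_rot: [0.509, 0.49, 0.509, -0.491]
contact_force: [1.2, -0.3, -3.9]
gripper_width: 0.581
t: 11.6
eef_pos: [0.5093, -0.01, 0.1059]
tool_rot: [0.509, 0.49, 0.51, -0.491]
contact_force: [-0.6, -0.1, -3.7]
gripper_width: 0.579
t: 11.9
eef_pos: [0.5107, -0.01, 0.1046]
tool_rot: [0.51, 0.491, 0.509, -0.49]
contact_force: [-3.0, -0.3, 7.1]
gripper_width: 0.578
```

```bash
python3 -m jog '[{"gripper":1,"dx":0,"dy":0,"dz":0.001,"rx":0,"ry":0,"rz":0},{"gripper":0,"dx":0,"dy":0,"dz":0.001,"rx":0,"ry":0,"rz":0},{"gripper":0,"dx":0,"dy":0,"dz":0.001,"rx":0,"ry":0,"rz":0},{"gripper":0,"dx":0,"dy":0,"dz":0.001,"rx":0,"ry":0,"rz":0},{"gripper":0,"dx":0,"dy":0,"dz":0.001,"rx":0,"ry":0,"rz":0},{"gripper":0,"dx":0,"dy":0,"dz":0.03,"rx":0,"ry":0,"rz":0},{"gripper":0,"dx":0,"dy":0,"dz":0.07,"rx":0,"ry":0,"rz":0},{"gripper":0,"dx":0,"dy":0,"dz":0.11,"rx":0,"ry":0,"rz":0},{"gripper":0,"dx":0,"dy":0,"dz":0.14,"rx":0,"ry":0,"rz":0}]'
python3 -m jog '[{"gripper":0,"dx":-0.052,"dy":-0.221,"dz":0,"rx":0,"ry":0,"rz":0},{"gripper":0,"dx":-0.052,"dy":-0.221,"dz":0,"rx":0,"ry":0,"rz":0},{"gripper":0,"dx":-0.052,"dy":-0.221,"dz":0,"rx":0,"ry":0,"rz":0},{"gripper":0,"dx":-0.052,"dy":-0.221,"dz":0,"rx":0,"ry":0,"rz":0},{"gripper":0,"dx":-0.052,"dy":-0.221,"dz":0,"rx":0,"ry":0,"rz":0},{"gripper":0,"dx":-0.052,"dy":-0.221,"dz":0,"rx":0,"ry":0,"rz":0}]'
```

```text
t: 12.8
eef_pos: [0.5107, -0.0099, 0.2458]
tool_rot: [0.51, 0.491, 0.509, -0.49]
contact_force: [0.5, 0.5, 1.1]
gripper_width: 1.0
t: 13.4
eef_pos: [0.4563, -0.2361, 0.243]
tool_rot: [0.507, 0.492, 0.507, -0.493]
contact_force: [0.1, -0.0, -0.5]
gripper_width: 1.002
```

```bash
python3 -m jog '[{"gripper":0,"dx":0,"dy":0,"dz":-0.03,"rx":0,"ry":0,"rz":0},{"gripper":0,"dx":0,"dy":0,"dz":-0.08,"rx":0,"ry":0,"rz":0},{"gripper":0,"dx":0,"dy":0,"dz":-0.138,"rx":0,"ry":0,"rz":0},{"gripper":0,"dx":0,"dy":0,"dz":-0.138,"rx":0,"ry":0,"rz":0},{"gripper":0,"dx":0,"dy":0,"dz":-0.138,"rx":0,"ry":0,"rz":0},{"gripper":1,"dx":0,"dy":0,"dz":-0.138,"rx":0,"ry":0,"rz":0},{"gripper":1,"dx":0,"dy":0,"dz":-0.138,"rx":0,"ry":0,"rz":0},{"gripper":1,"dx":0,"dy":0,"dz":-0.138,"rx":0,"ry":0,"rz":0},{"gripper":1,"dx":0,"dy":0,"dz":-0.138,"rx":0,"ry":0,"rz":0},{"gripper":1,"dx":0,"dy":0,"dz":-0.138,"rx":0,"ry":0,"rz":0}]' 40
```

```text
t: 14.4
eef_pos: [0.4594, -0.2316, 0.1075]
tool_rot: [0.51, 0.491, 0.508, -0.49]
contact_force: [-0.1, 0.7, 6.9]
gripper_width: 0.557
```

```bash
python3 -m jog '[{"gripper":1,"dx":0,"dy":0,"dz":0.02,"rx":0,"ry":0,"rz":0},{"gripper":1,"dx":0,"dy":0,"dz":0.06,"rx":0,"ry":0,"rz":0},{"gripper":1,"dx":0,"dy":0,"dz":0.1,"rx":0,"ry":0,"rz":0},{"gripper":1,"dx":0,"dy":0,"dz":0.12,"rx":0,"ry":0,"rz":0},{"gripper":1,"dx":0,"dy":0,"dz":0.12,"rx":0,"ry":0,"rz":0},{"gripper":1,"dx":0.006,"dy":0.02,"dz":0.12,"rx":0,"ry":0,"rz":0},{"gripper":1,"dx":0.02,"dy":0.06,"dz":0.12,"rx":0,"ry":0,"rz":0},{"gripper":1,"dx":0.035,"dy":0.1,"dz":0.12,"rx":0,"ry":0,"rz":0},{"gripper":1,"dx":0.047,"dy":0.135,"dz":0.12,"rx":0,"ry":0,"rz":0},{"gripper":1,"dx":0.052,"dy":0.146,"dz":0.12,"rx":0,"ry":0,"rz":0}]' 40
python3 -m jog '[{"gripper":1,"dx":0,"dy":0,"dz":-0.02,"rx":0,"ry":0,"rz":0},{"gripper":1,"dx":0,"dy":0,"dz":-0.06,"rx":0,"ry":0,"rz":0},{"gripper":1,"dx":0,"dy":0,"dz":-0.1,"rx":0,"ry":0,"rz":0},{"gripper":1,"dx":0,"dy":0,"dz":-0.115,"rx":0,"ry":0,"rz":0},{"gripper":1,"dx":0,"dy":0,"dz":-0.122,"rx":0,"ry":0,"rz":0},{"gripper":1,"dx":0,"dy":0,"dz":-0.124,"rx":0,"ry":0,"rz":0},{"gripper":1,"dx":0,"dy":0,"dz":-0.1255,"rx":0,"ry":0,"rz":0},{"gripper":1,"dx":0,"dy":0,"dz":-0.1255,"rx":0,"ry":0,"rz":0}]'
```

```text
t: 15.4
eef_pos: [0.5104, -0.0802, 0.2246]
tool_rot: [0.51, 0.49, 0.511, -0.489]
contact_force: [-0.2, -0.8, -2.2]
gripper_width: 0.56
t: 16.2
eef_pos: [0.5105, -0.0853, 0.1006]
tool_rot: [0.51, 0.491, 0.509, -0.491]
contact_force: [1.1, 0.1, -3.2]
gripper_width: 0.557
```

```bash
python3 -m jog '[{"gripper":1,"dx":0,"dy":0,"dz":-0.001,"rx":0,"ry":0,"rz":0},{"gripper":1,"dx":0,"dy":0,"dz":-0.002,"rx":0,"ry":0,"rz":0},{"gripper":1,"dx":0,"dy":0,"dz":-0.002,"rx":0,"ry":0,"rz":0}]'
```

```text
t: 16.5
eef_pos: [0.5107, -0.0853, 0.1004]
tool_rot: [0.51, 0.491, 0.508, -0.491]
contact_force: [-9.7, 1.0, 22.5]
gripper_width: 0.556
```

```bash
python3 -m jog '[{"gripper":1,"dx":0,"dy":0,"dz":0.002,"rx":0,"ry":0,"rz":0},{"gripper":0,"dx":0,"dy":0,"dz":0.002,"rx":0,"ry":0,"rz":0},{"gripper":0,"dx":0,"dy":0,"dz":0.002,"rx":0,"ry":0,"rz":0},{"gripper":0,"dx":0,"dy":0,"dz":0.002,"rx":0,"ry":0,"rz":0},{"gripper":0,"dx":0,"dy":0,"dz":0.002,"rx":0,"ry":0,"rz":0},{"gripper":0,"dx":0,"dy":0,"dz":0.04,"rx":0,"ry":0,"rz":0},{"gripper":0,"dx":0,"dy":0,"dz":0.08,"rx":0,"ry":0,"rz":0},{"gripper":0,"dx":0,"dy":0,"dz":0.12,"rx":0,"ry":0,"rz":0},{"gripper":0,"dx":0,"dy":0,"dz":0.14,"rx":0,"ry":0,"rz":0},{"gripper":0,"dx":0,"dy":0,"dz":0.14,"rx":0,"ry":0,"rz":0}]'
python3 - <<'E'
from h import *
for n in ("top","scene"):
  c=read_camera(n);w=cloud(c);cv2.imwrite(f"pics/d_{n}.png",c["pixels"])
  for d in cut_out(n,"heatsink"):
    P=w[d["mask"]];P=P[P[:,2]>.044]
    if len(P)<30: continue
    print(n,d["conf"],d["box"],cv2.minAreaRect((P[:,:2]*1000).astype(np.float32)),P.mean(0))
E
```

```text
t: 17.5
eef_pos: [0.5121, -0.0852, 0.241]
tool_rot: [0.511, 0.492, 0.507, -0.49]
contact_force: [1.5, 0.4, 0.8]
gripper_width: 0.996
top 0.88 [472.4, 217.8, 55.1, 35.2] ((531.5792236328125, -320.0079345703125), (60.32478332519531, 96.68795013427734), 1.2193095684051514) [ 0.53160238 -0.32004152  0.04850074]
scene 0.6 [218.2, 343.1, 69.3, 70.7] ((531.88037109375, -320.974853515625), (62.35892868041992, 100.17638397216797), 0.5763773322105408) [ 0.53220957 -0.32346279  0.04803288]
```

View pics/d_scene.png

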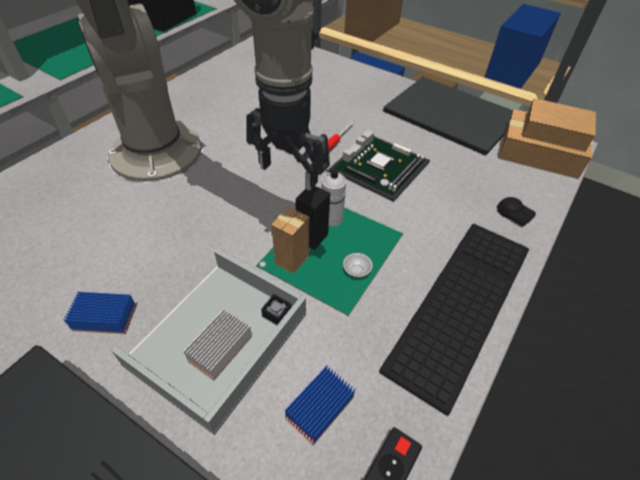

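All three are standing on the mat. The heat sink, plain aluminium at scene (218,343), has not moved. I'm going for it now.

```bash
python3 -m jog '[{"gripper":0,"dx":0.022,"dy":-0.236,"dz":0,"rx":0,"ry":0,"rz":-1},{"gripper":0,"dx":0.022,"dy":-0.236,"dz":0,"rx":0,"ry":0,"rz":-1},{"gripper":0,"dx":0.022,"dy":-0.236,"dz":0,"rx":0,"ry":0,"rz":-1},{"gripper":0,"dx":0.022,"dy":-0.236,"dz":0,"rx":0,"ry":0,"rz":-1},{"gripper":0,"dx":0.022,"dy":-0.236,"dz":0,"rx":0,"ry":0,"rz":-1},{"gripper":0,"dx":0.022,"dy":-0.236,"dz":0,"rx":0,"ry":0,"rz":-1},{"gripper":0,"dx":0.022,"dy":-0.236,"dz":-0.05,"rx":0,"ry":0,"rz":-1},{"gripper":0,"dx":0.022,"dy":-0.236,"dz":-0.1,"rx":0,"ry":0,"rz":-1},{"gripper":0,"dx":0.022,"dy":-0.236,"dz":-0.14,"rx":0,"ry":0,"rz":-1},{"gripper":0,"dx":0.022,"dy":-0.236,"dz":-0.14,"rx":0,"ry":0,"rz":-1}]' 40
python3 - <<'E'
from h import *
c=read_camera("scene");cv2.imwrite("pics/e.png",cv2.resize(c["pixels"][220:440,90:330],None,fx=3,fy=2.7))
E
```

```text
t: 18.7
eef_pos: [0.5275, -0.318, 0.0909]
tool_rot: [0.501, 0.494, 0.51, -0.496]
contact_force: [-0.1, -0.3, -0.4]
gripper_width: 1.0
```

View pics/e.png

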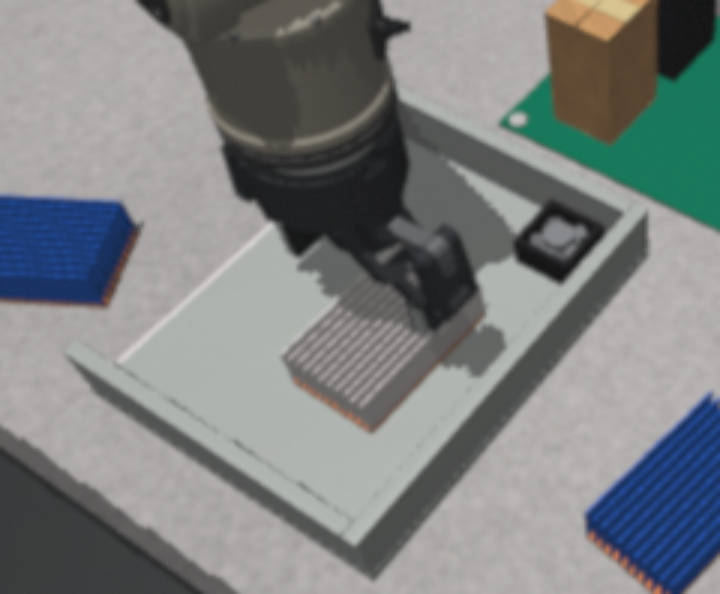

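The gripper straddles the heat sink's long sides: the far finger is at crop (440,290) and clears the back wall and the fan. I'll let it settle, then descend.

```bash
python3 -m jog '[{"gripper":0,"dx":0,"dy":0,"dz":0,"rx":0,"ry":0,"rz":0},{"gripper":0,"dx":0,"dy":0,"dz":0,"rx":0,"ry":0,"rz":0},{"gripper":0,"dx":0,"dy":0,"dz":0,"rx":0,"ry":0,"rz":0}]'
```

```text
t: 19.05
eef_pos: [0.5334, -0.3217, 0.1001]
tool_rot: [0.506, 0.495, 0.504, -0.495]
contact_force: [0.5, -0.3, -0.4]
gripper_width: 0.999
```

```bash
python3 -m jog '[{"gripper":0,"dx":0,"dy":0,"dz":-0.03,"rx":0,"ry":0,"rz":0},{"gripper":0,"dx":0,"dy":0,"dz":-0.06,"rx":0,"ry":0,"rz":0},{"gripper":0,"dx":0,"dy":0,"dz":-0.06,"rx":0,"ry":0,"rz":0},{"gripper":0,"dx":0,"dy":0,"dz":-0.06,"rx":0,"ry":0,"rz":0},{"gripper":1,"dx":0,"dy":0,"dz":-0.06,"rx":0,"ry":0,"rz":0},{"gripper":1,"dx":0,"dy":0,"dz":-0.06,"rx":0,"ry":0,"rz":0},{"gripper":1,"dx":0,"dy":0,"dz":-0.06,"rx":0,"ry":0,"rz":0},{"gripper":1,"dx":0,"dy":0,"dz":-0.06,"rx":0,"ry":0,"rz":0},{"gripper":1,"dx":0,"dy":0,"dz":-0.06,"rx":0,"ry":0,"rz":0}]' 50
```

```text
t: 19.95
eef_pos: [0.5334, -0.3218, 0.0399]
tool_rot: [0.506, 0.495, 0.504, -0.495]
contact_force: [-0.2, -0.1, 6.1]
gripper_width: 0.687
```

```bash
python3 -m jog '[{"gripper":1,"dx":0,"dy":0,"dz":0.02,"rx":0,"ry":0,"rz":0},{"gripper":1,"dx":0,"dy":0,"dz":0.06,"rx":0,"ry":0,"rz":0},{"gripper":1,"dx":0,"dy":0,"dz":0.1,"rx":0,"ry":0,"rz":0},{"gripper":1,"dx":0,"dy":0,"dz":0.14,"rx":0,"ry":0,"rz":0},{"gripper":1,"dx":0,"dy":0,"dz":0.17,"rx":0,"ry":0,"rz":0},{"gripper":1,"dx":0,"dy":0.0,"dz":0.19,"rx":0,"ry":0,"rz":0},{"gripper":1,"dx":0,"dy":0.02,"dz":0.19,"rx":0,"ry":0,"rz":0},{"gripper":1,"dx":-0.002,"dy":0.05,"dz":0.19,"rx":0,"ry":0,"rz":0},{"gripper":1,"dx":-0.004,"dy":0.09,"dz":0.19,"rx":0,"ry":0,"rz":0},{"gripper":1,"dx":-0.006,"dy":0.13,"dz":0.19,"rx":0,"ry":0,"rz":0}]' 50
python3 -m jog '[{"gripper":1,"dx":-0.002,"dy":0.04,"dz":0,"rx":0,"ry":0,"rz":0},{"gripper":1,"dx":-0.004,"dy":0.08,"dz":0,"rx":0,"ry":0,"rz":0},{"gripper":1,"dx":-0.006,"dy":0.12,"dz":0,"rx":0,"ry":0,"rz":0},{"gripper":1,"dx":-0.008,"dy":0.16,"dz":0,"rx":0,"ry":0,"rz":0},{"gripper":1,"dx":-0.01,"dy":0.2,"dz":0,"rx":0,"ry":0,"rz":0},{"gripper":1,"dx":-0.012,"dy":0.24,"dz":0,"rx":0,"ry":0,"rz":0},{"gripper":1,"dx":-0.014,"dy":0.28,"dz":0,"rx":0,"ry":0,"rz":0},{"gripper":1,"dx":-0.016,"dy":0.32,"dz":0,"rx":0,"ry":0,"rz":0},{"gripper":1,"dx":-0.018,"dy":0.36,"dz":0,"rx":0,"ry":0,"rz":0},{"gripper":1,"dx":-0.02,"dy":0.4,"dz":0,"rx":0,"ry":0,"rz":-2}]'
python3 -m jog '[{"gripper":1,"dx":-0.003,"dy":0.04,"dz":0,"rx":0,"ry":0,"rz":0},{"gripper":1,"dx":-0.003,"dy":0.08,"dz":0,"rx":0,"ry":0,"rz":0},{"gripper":1,"dx":-0.003,"dy":0.09,"dz":-0.02,"rx":0,"ry":0,"rz":0},{"gripper":1,"dx":-0.003,"dy":0.09,"dz":-0.05,"rx":0,"ry":0,"rz":0},{"gripper":1,"dx":-0.003,"dy":0.09,"dz":-0.09,"rx":0,"ry":0,"rz":0},{"gripper":1,"dx":-0.003,"dy":0.09,"dz":-0.09,"rx":0,"ry":0,"rz":0},{"gripper":1,"dx":-0.003,"dy":0.09,"dz":-0.09,"rx":0,"ry":0,"rz":0},{"gripper":1,"dx":-0.003,"dy":0.09,"dz":-0.09,"rx":0,"ry":0,"rz":0}]'
python3 - <<'E'
from h import *
for n in ("top","scene"):
  c=read_camera(n);w=cloud(c);cv2.imwrite(f"pics/f_{n}.png",c["pixels"])
  for d in cut_out(n,"heatsink"):
    P=w[d["mask"]];t=np.nanpercentile(P[:,2],90);P=P[abs(P[:,2]-t)<.006]
    print(n,d["conf"],d["box"],t,cv2.minAreaRect((P[:,:2]*1000).astype(np.float32)))
p=cv2.imread("pics/f_scene.png")[60:300,250:450];cv2.imwrite("pics/f.png",cv2.resize(p,None,fx=2.5,fy=2.5))
E
```

```text
t: 20.95
eef_pos: [0.5255, -0.19, 0.2282]
tool_rot: [0.505, 0.495, 0.504, -0.495]
contact_force: [0.4, 0.3, -3.0]
gripper_width: 0.693
t: 21.95
eef_pos: [0.5056, 0.2101, 0.2283]
tool_rot: [0.496, 0.504, 0.496, -0.504]
contact_force: [0.9, -0.5, -2.7]
gripper_width: 0.695
t: 22.75
eef_pos: [0.5042, 0.2997, 0.1401]
tool_rot: [0.496, 0.505, 0.496, -0.503]
contact_force: [-0.4, 0.7, -3.1]
gripper_width: 0.694
top 0.86 [458.1, 120.3, 58.9, 36.7] 0.03983576317945119 ((730.9099731445312, -302.97186279296875), (100.5121078491211, 63.5460319519043), 83.26136779785156)
top 0.66 [168.6, 225.4, 30.1, 22.5] 0.14944916473320538 ((525.5596923828125, 261.16912841796875), (45.92816925048828, 23.483966827392578), 50.85795211791992)
top 0.55 [518.8, 327.0, 60.0, 59.4] 0.04018364307782974 ((308.28179931640625, -397.34552001953125), (98.48514556884766, 61.30104446411133), 31.564769744873047)
scene 0.76 [96.8, 312.8, 75.8, 45.3] 0.0402729797803288 ((307.88751220703125, -396.85003662109375), (101.270263671875, 62.83391571044922), 31.176481246948242)
scene 0.66 [382.4, 121.2, 35.3, 37.1] 0.1492620411844819 ((504.22601318359375, 297.966552734375), (99.8683853149414, 61.279720306396484), 88.92823028564453)
scene 0.56 [318.6, 406.8, 72.0, 77.0] 0.04006389691201362 ((731.2450561523438, -303.58807373046875), (97.78658294677734, 60.8533821105957), 82.99742126464844)
scene 0.4 [274.9, 309.0, 28.1, 29.3] 0.03836085129171216 ((567.8865966796875, -208.27027893066406), (41.6202278137207, 41.627777099609375), 2.1878085136413574)
```

View pics/f.png

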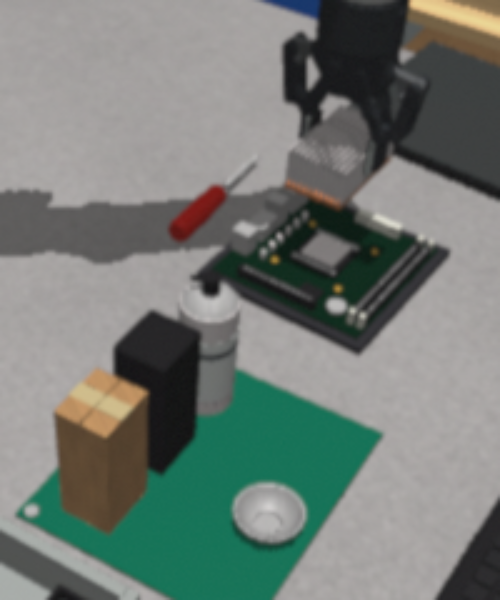

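The heat sink hangs level over the lid, parallel to the memory slots, at (0.504,0.298); the lid is at about (0.504,0.300). I'm lowering it gently.

```bash
python3 -m jog '[{"gripper":1,"dx":0,"dy":0.001,"dz":-0.025,"rx":0,"ry":0,"rz":0},{"gripper":1,"dx":0,"dy":0.001,"dz":-0.05,"rx":0,"ry":0,"rz":0},{"gripper":1,"dx":0,"dy":0.001,"dz":-0.07,"rx":0,"ry":0,"rz":0},{"gripper":1,"dx":0,"dy":0.001,"dz":-0.08,"rx":0,"ry":0,"rz":0},{"gripper":1,"dx":0,"dy":0.001,"dz":-0.086,"rx":0,"ry":0,"rz":0},{"gripper":1,"dx":0,"dy":0.001,"dz":-0.088,"rx":0,"ry":0,"rz":0},{"gripper":1,"dx":0,"dy":0.001,"dz":-0.089,"rx":0,"ry":0,"rz":0},{"gripper":1,"dx":0,"dy":0.001,"dz":-0.089,"rx":0,"ry":0,"rz":0}]'
python3 -m jog '[{"gripper":1,"dx":0,"dy":0,"dz":-0.001,"rx":0,"ry":0,"rz":0},{"gripper":1,"dx":0,"dy":0,"dz":-0.002,"rx":0,"ry":0,"rz":0},{"gripper":1,"dx":0,"dy":0,"dz":-0.002,"rx":0,"ry":0,"rz":0}]'
```

```text
t: 23.75
eef_pos: [0.5036, 0.3002, 0.0496]
tool_rot: [0.496, 0.504, 0.496, -0.503]
contact_force: [-0.0, 0.9, -3.2]
gripper_width: 0.691
t: 24.05
eef_pos: [0.5036, 0.3003, 0.0489]
tool_rot: [0.497, 0.504, 0.496, -0.503]
contact_force: [-3.9, -2.9, 12.3]
gripper_width: 0.692
```

```bash
python3 -m jog '[{"gripper":1,"dx":0,"dy":0,"dz":0.001,"rx":0,"ry":0,"rz":0},{"gripper":0.15,"dx":0,"dy":0,"dz":0.001,"rx":0,"ry":0,"rz":0},{"gripper":0.15,"dx":0,"dy":0,"dz":0.001,"rx":0,"ry":0,"rz":0},{"gripper":0.15,"dx":0,"dy":0,"dz":0.001,"rx":0,"ry":0,"rz":0},{"gripper":0.15,"dx":0,"dy":0,"dz":0.02,"rx":0,"ry":0,"rz":0},{"gripper":0,"dx":0,"dy":0,"dz":0.06,"rx":0,"ry":0,"rz":0},{"gripper":0,"dx":0,"dy":0,"dz":0.1,"rx":0,"ry":0,"rz":0},{"gripper":0,"dx":0,"dy":0,"dz":0.15,"rx":0,"ry":0,"rz":0},{"gripper":0,"dx":0,"dy":0,"dz":0.195,"rx":0,"ry":0,"rz":0},{"gripper":0,"dx":0,"dy":0,"dz":0.195,"rx":0,"ry":0,"rz":0}]'
python3 - <<'E'
from h import *
for n in ("top","scene"):
  c=read_camera(n);w=cloud(c);cv2.imwrite(f"pics/g_{n}.png",c["pixels"])
  for l in ("heatsink","can","carton","speaker"):
   for d in cut_out(n,l):
    P=w[d["mask"]];t=np.nanpercentile(P[:,2],90);P=P[abs(P[:,2]-t)<.006];r=cv2.minAreaRect((P[:,:2]*1000).astype(np.float32))
    if r[0][1]>-150: print(n,l,round(d["conf"],2),np.round(d["box"]),t.round(4),np.round(r[0]),np.round(r[1]),round(r[2],1))
p=cv2.imread("pics/g_scene.png")[60:300,250:450];cv2.imwrite("pics/g.png",cv2.resize(p,None,fx=2.5,fy=2.5))
E
```

```text
t: 25.05
eef_pos: [0.5058, 0.3027, 0.2487]
tool_rot: [0.497, 0.508, 0.495, -0.5]
contact_force: [0.2, 1.4, -0.6]
gripper_width: 1.003
top heatsink 0.94 [167. 237.  51.  32.] 0.0579 [503. 293.] [87. 59.] 88.6
top can 0.62 [279. 229.  31.  33.] 0.1373 [505.  67.] [19. 25.] 89.8
top carton 0.96 [359. 228.  36.  31.] 0.1246 [508. -84.] [47. 56.] 1.0
top carton 0.23 [328. 169.  27.  25.] 0.0214 [636. -29.] [55. 58.] 16.5
top speaker 0.89 [317. 229.  27.  35.] 0.1324 [508. -10.] [54. 51.] 88.7
scene heatsink 0.66 [383. 154.  41.  38.] 0.0582 [503. 299.] [103.  61.] 89.3
scene can 0.71 [334. 194.  23.  59.] 0.1272 [521.  55.] [41. 68.] 45.4
scene carton 0.6 [289. 242.  31.  66.] 0.1233 [510. -85.] [47. 56.] 3.0
scene speaker 0.63 [315. 215.  33.  63.] 0.1311 [510. -20.] [49. 76.] 1.7
```

View pics/g.png

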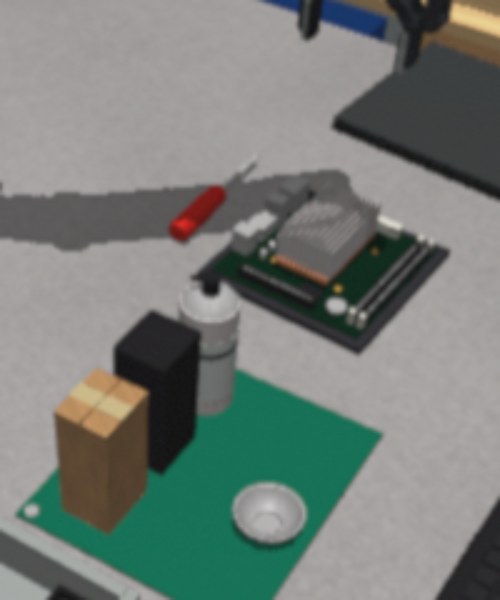

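The heat sink sits flat and square on the processor at (0.503,0.299), and the three still stand on the mat. Now I'll return them, carton first.

```bash
python3 -m jog '[{"gripper":0,"dx":0.0065,"dy":-0.385,"dz":0,"rx":0,"ry":0,"rz":3},{"gripper":0,"dx":0.0065,"dy":-0.385,"dz":0,"rx":0,"ry":0,"rz":3},{"gripper":0,"dx":0.0065,"dy":-0.385,"dz":0,"rx":0,"ry":0,"rz":3},{"gripper":0,"dx":0.0065,"dy":-0.385,"dz":0,"rx":0,"ry":0,"rz":3},{"gripper":0,"dx":0.0065,"dy":-0.385,"dz":0,"rx":0,"ry":0,"rz":3},{"gripper":0,"dx":0.0065,"dy":-0.385,"dz":0,"rx":0,"ry":0,"rz":3},{"gripper":0,"dx":0.0065,"dy":-0.385,"dz":0,"rx":0,"ry":0,"rz":3},{"gripper":0,"dx":0.0065,"dy":-0.385,"dz":0,"rx":0,"ry":0,"rz":3},{"gripper":0,"dx":0.0065,"dy":-0.385,"dz":0,"rx":0,"ry":0,"rz":3},{"gripper":0,"dx":0.0065,"dy":-0.385,"dz":0,"rx":0,"ry":0,"rz":3}]' 40
python3 -m jog '[{"gripper":0,"dx":0,"dy":0,"dz":0,"rx":0,"ry":0,"rz":0},{"gripper":0,"dx":0,"dy":0,"dz":0,"rx":0,"ry":0,"rz":0}]'
```

```text
t: 26.55
eef_pos: [0.5095, -0.0857, 0.2415]
tool_rot: [0.508, 0.491, 0.509, -0.491]
contact_force: [-0.2, 0.9, -0.2]
gripper_width: 0.998
t: 26.75
eef_pos: [0.5098, -0.0834, 0.2418]
tool_rot: [0.51, 0.49, 0.51, -0.49]
contact_force: [-1.0, -0.3, 0.2]
gripper_width: 1.0
```

```bash
python3 -m jog '[{"gripper":0,"dx":0,"dy":-0.001,"dz":-0.04,"rx":0,"ry":0,"rz":0},{"gripper":0,"dx":0,"dy":-0.001,"dz":-0.09,"rx":0,"ry":0,"rz":0},{"gripper":0,"dx":0,"dy":-0.001,"dz":-0.141,"rx":0,"ry":0,"rz":0},{"gripper":0,"dx":0,"dy":-0.001,"dz":-0.141,"rx":0,"ry":0,"rz":0},{"gripper":0,"dx":0,"dy":-0.001,"dz":-0.141,"rx":0,"ry":0,"rz":0},{"gripper":1,"dx":0,"dy":-0.001,"dz":-0.141,"rx":0,"ry":0,"rz":0},{"gripper":1,"dx":0,"dy":-0.001,"dz":-0.141,"rx":0,"ry":0,"rz":0},{"gripper":1,"dx":0,"dy":-0.001,"dz":-0.141,"rx":0,"ry":0,"rz":0},{"gripper":1,"dx":0,"dy":-0.001,"dz":-0.141,"rx":0,"ry":0,"rz":0},{"gripper":1,"dx":0,"dy":-0.001,"dz":-0.141,"rx":0,"ry":0,"rz":0}]' 40
```

```text
t: 27.75
eef_pos: [0.511, -0.0863, 0.103]
tool_rot: [0.51, 0.491, 0.508, -0.49]
contact_force: [-2.2, -0.3, 8.4]
gripper_width: 0.56
```

```bash
python3 -m jog '[{"gripper":1,"dx":0,"dy":0,"dz":0.02,"rx":0,"ry":0,"rz":0},{"gripper":1,"dx":0,"dy":0,"dz":0.06,"rx":0,"ry":0,"rz":0},{"gripper":1,"dx":0,"dy":0,"dz":0.1,"rx":0,"ry":0,"rz":0},{"gripper":1,"dx":0,"dy":0,"dz":0.12,"rx":0,"ry":0,"rz":0},{"gripper":1,"dx":0,"dy":0,"dz":0.12,"rx":0,"ry":0,"rz":0},{"gripper":1,"dx":-0.006,"dy":-0.02,"dz":0.12,"rx":0,"ry":0,"rz":0},{"gripper":1,"dx":-0.02,"dy":-0.06,"dz":0.12,"rx":0,"ry":0,"rz":0},{"gripper":1,"dx":-0.035,"dy":-0.1,"dz":0.12,"rx":0,"ry":0,"rz":0},{"gripper":1,"dx":-0.047,"dy":-0.135,"dz":0.12,"rx":0,"ry":0,"rz":0},{"gripper":1,"dx":-0.052,"dy":-0.146,"dz":0.12,"rx":0,"ry":0,"rz":0}]' 40
python3 -m jog '[{"gripper":1,"dx":0,"dy":0,"dz":-0.01,"rx":0,"ry":0,"rz":0},{"gripper":1,"dx":0,"dy":0,"dz":-0.04,"rx":0,"ry":0,"rz":0},{"gripper":1,"dx":0,"dy":0,"dz":-0.08,"rx":0,"ry":0,"rz":0},{"gripper":1,"dx":0,"dy":0,"dz":-0.1,"rx":0,"ry":0,"rz":0},{"gripper":1,"dx":0,"dy":0,"dz":-0.11,"rx":0,"ry":0,"rz":0},{"gripper":1,"dx":0,"dy":0,"dz":-0.112,"rx":0,"ry":0,"rz":0},{"gripper":1,"dx":0,"dy":0,"dz":-0.114,"rx":0,"ry":0,"rz":0},{"gripper":1,"dx":0,"dy":0,"dz":-0.114,"rx":0,"ry":0,"rz":0}]'
```

```text
t: 28.75
eef_pos: [0.4547, -0.2364, 0.2195]
tool_rot: [0.507, 0.491, 0.508, -0.493]
contact_force: [0.4, 0.5, -2.6]
gripper_width: 0.556
t: 29.55
eef_pos: [0.4565, -0.2295, 0.1088]
tool_rot: [0.508, 0.489, 0.511, -0.491]
contact_force: [-12.6, 6.8, 30.8]
gripper_width: 0.555
```

```bash
python3 -m jog '[{"gripper":1,"dx":0,"dy":-0.001,"dz":0.002,"rx":0,"ry":0,"rz":0},{"gripper":1,"dx":0,"dy":-0.001,"dz":0.002,"rx":0,"ry":0,"rz":0},{"gripper":0,"dx":0,"dy":-0.001,"dz":0.002,"rx":0,"ry":0,"rz":0},{"gripper":0,"dx":0,"dy":-0.001,"dz":0.002,"rx":0,"ry":0,"rz":0},{"gripper":0,"dx":0,"dy":-0.001,"dz":0.002,"rx":0,"ry":0,"rz":0},{"gripper":0,"dx":0,"dy":-0.001,"dz":0.002,"rx":0,"ry":0,"rz":0},{"gripper":0,"dx":0,"dy":-0.001,"dz":0.03,"rx":0,"ry":0,"rz":0},{"gripper":0,"dx":0,"dy":-0.001,"dz":0.07,"rx":0,"ry":0,"rz":0},{"gripper":0,"dx":0,"dy":-0.001,"dz":0.11,"rx":0,"ry":0,"rz":0},{"gripper":0,"dx":0,"dy":-0.001,"dz":0.14,"rx":0,"ry":0,"rz":0}]'
python3 -m jog '[{"gripper":0,"dx":0.052,"dy":0.221,"dz":0,"rx":0,"ry":0,"rz":0},{"gripper":0,"dx":0.052,"dy":0.221,"dz":0,"rx":0,"ry":0,"rz":0},{"gripper":0,"dx":0.052,"dy":0.221,"dz":0,"rx":0,"ry":0,"rz":0},{"gripper":0,"dx":0.052,"dy":0.221,"dz":0,"rx":0,"ry":0,"rz":0},{"gripper":0,"dx":0.052,"dy":0.221,"dz":0,"rx":0,"ry":0,"rz":0},{"gripper":0,"dx":0.052,"dy":0.221,"dz":0,"rx":0,"ry":0,"rz":0},{"gripper":0,"dx":0.052,"dy":0.221,"dz":0,"rx":0,"ry":0,"rz":0},{"gripper":0,"dx":0.052,"dy":0.221,"dz":0,"rx":0,"ry":0,"rz":0},{"gripper":0,"dx":0.052,"dy":0.221,"dz":0,"rx":0,"ry":0,"rz":0}]'
python3 - <<'E'
from h import *
for n in ("top","scene"):
  c=read_camera(n);w=cloud(c);cv2.imwrite(f"pics/i_{n}.png",c["pixels"])
  for l in ("carton","speaker"):
   for d in cut_out(n,l):
    P=w[d["mask"]];t=np.nanpercentile(P[:,2],90);P=P[abs(P[:,2]-t)<.006];r=cv2.minAreaRect((P[:,:2]*1000).astype(np.float32))
    print(n,l,round(d["conf"],2),np.round(d["box"]),t.round(4),np.round(r[0]),np.round(r[1]),round(r[2],1))
E
```

```text
t: 30.55
eef_pos: [0.4582, -0.2332, 0.2492]
tool_rot: [0.51, 0.491, 0.508, -0.49]
contact_force: [1.2, -0.5, -0.5]
gripper_width: 1.001
t: 31.45
eef_pos: [0.5094, -0.0138, 0.2466]
tool_rot: [0.509, 0.491, 0.508, -0.492]
contact_force: [1.5, 0.6, -0.2]
gripper_width: 1.0
top carton 0.63 [434. 251.  43.  33.] 0.1318 [ 457. -230.] [49. 56.] 2.6
scene carton 0.56 [381. 167. 100.  69.] 0.0234 [505. 297.] [162. 172.] 89.8
scene carton 0.55 [217. 275.  46.  69.] 0.1306 [ 457. -230.] [50. 57.] 0.9
scene speaker 0.97 [315. 218.  34.  65.] 0.1308 [510. -10.] [50. 57.] 1.6
```

The carton is back within about 2 mm of its place and square. Next is the speaker.

```bash
python3 -m jog '[{"gripper":0,"dx":0,"dy":0.001,"dz":-0.04,"rx":0,"ry":0,"rz":0},{"gripper":0,"dx":0,"dy":0.001,"dz":-0.09,"rx":0,"ry":0,"rz":0},{"gripper":0,"dx":0,"dy":0.001,"dz":-0.141,"rx":0,"ry":0,"rz":0},{"gripper":0,"dx":0,"dy":0.001,"dz":-0.141,"rx":0,"ry":0,"rz":0},{"gripper":0,"dx":0,"dy":0.001,"dz":-0.141,"rx":0,"ry":0,"rz":0},{"gripper":1,"dx":0,"dy":0.001,"dz":-0.141,"rx":0,"ry":0,"rz":0},{"gripper":1,"dx":0,"dy":0.001,"dz":-0.141,"rx":0,"ry":0,"rz":0},{"gripper":1,"dx":0,"dy":0.001,"dz":-0.141,"rx":0,"ry":0,"rz":0},{"gripper":1,"dx":0,"dy":0.001,"dz":-0.141,"rx":0,"ry":0,"rz":0},{"gripper":1,"dx":0,"dy":0.001,"dz":-0.141,"rx":0,"ry":0,"rz":0}]' 50
```

```text
t: 32.75
eef_pos: [0.5109, -0.0111, 0.1082]
tool_rot: [0.51, 0.491, 0.508, -0.49]
contact_force: [-2.2, -0.5, 9.5]
gripper_width: 0.581
```

```bash
python3 -m jog '[{"gripper":1,"dx":0,"dy":0,"dz":0.02,"rx":0,"ry":0,"rz":0},{"gripper":1,"dx":0,"dy":0,"dz":0.06,"rx":0,"ry":0,"rz":0},{"gripper":1,"dx":0,"dy":0,"dz":0.11,"rx":0,"ry":0,"rz":0},{"gripper":1,"dx":0,"dy":0,"dz":0.15,"rx":0,"ry":0,"rz":0},{"gripper":1,"dx":0,"dy":0,"dz":0.165,"rx":0,"ry":0,"rz":0},{"gripper":1,"dx":-0.004,"dy":-0.02,"dz":0.165,"rx":0,"ry":0,"rz":0},{"gripper":1,"dx":-0.01,"dy":-0.06,"dz":0.165,"rx":0,"ry":0,"rz":0},{"gripper":1,"dx":-0.018,"dy":-0.1,"dz":0.165,"rx":0,"ry":0,"rz":0},{"gripper":1,"dx":-0.025,"dy":-0.14,"dz":0.165,"rx":0,"ry":0,"rz":0},{"gripper":1,"dx":-0.032,"dy":-0.18,"dz":0.165,"rx":0,"ry":0,"rz":0}]' 50
python3 -m jog '[{"gripper":1,"dx":-0.007,"dy":-0.04,"dz":0,"rx":0,"ry":0,"rz":0},{"gripper":1,"dx":-0.014,"dy":-0.08,"dz":0,"rx":0,"ry":0,"rz":0},{"gripper":1,"dx":-0.02,"dy":-0.119,"dz":0,"rx":0,"ry":0,"rz":0},{"gripper":1,"dx":-0.02,"dy":-0.119,"dz":0,"rx":0,"ry":0,"rz":0},{"gripper":1,"dx":-0.02,"dy":-0.119,"dz":-0.03,"rx":0,"ry":0,"rz":0},{"gripper":1,"dx":-0.02,"dy":-0.119,"dz":-0.07,"rx":0,"ry":0,"rz":0},{"gripper":1,"dx":-0.02,"dy":-0.119,"dz":-0.11,"rx":0,"ry":0,"rz":0},{"gripper":1,"dx":-0.02,"dy":-0.119,"dz":-0.14,"rx":0,"ry":0,"rz":0},{"gripper":1,"dx":-0.02,"dy":-0.119,"dz":-0.152,"rx":0,"ry":0,"rz":0},{"gripper":1,"dx":-0.02,"dy":-0.119,"dz":-0.154,"rx":0,"ry":0,"rz":0}]'
python3 -m jog '[{"gripper":1,"dx":0,"dy":0,"dz":-0.001,"rx":0,"ry":0,"rz":0},{"gripper":1,"dx":0,"dy":0,"dz":-0.002,"rx":0,"ry":0,"rz":0},{"gripper":1,"dx":0,"dy":0,"dz":-0.003,"rx":0,"ry":0,"rz":0},{"gripper":1,"dx":0,"dy":0,"dz":-0.003,"rx":0,"ry":0,"rz":0}]'
```

```text
t: 33.75
eef_pos: [0.4767, -0.1925, 0.2716]
tool_rot: [0.51, 0.491, 0.509, -0.491]
contact_force: [0.9, -0.0, -3.8]
gripper_width: 0.58
t: 34.75
eef_pos: [0.4571, -0.3097, 0.1164]
tool_rot: [0.509, 0.491, 0.51, -0.491]
contact_force: [-0.4, 0.5, -2.8]
gripper_width: 0.579
t: 35.15
eef_pos: [0.4585, -0.3107, 0.1153]
tool_rot: [0.51, 0.491, 0.508, -0.491]
contact_force: [-1.0, -0.6, 2.3]
gripper_width: 0.579
```

Light contact; release, then go for the can.

```bash
python3 -m jog '[{"gripper":1,"dx":0,"dy":0,"dz":-0.001,"rx":0,"ry":0,"rz":0},{"gripper":0,"dx":0,"dy":0,"dz":-0.001,"rx":0,"ry":0,"rz":0},{"gripper":0,"dx":0,"dy":0,"dz":0,"rx":0,"ry":0,"rz":0},{"gripper":0,"dx":0,"dy":0,"dz":0,"rx":0,"ry":0,"rz":0},{"gripper":0,"dx":0,"dy":0,"dz":0,"rx":0,"ry":0,"rz":0},{"gripper":0,"dx":0,"dy":0,"dz":0.03,"rx":0,"ry":0,"rz":0},{"gripper":0,"dx":0,"dy":0,"dz":0.07,"rx":0,"ry":0,"rz":0},{"gripper":0,"dx":0,"dy":0,"dz":0.11,"rx":0,"ry":0,"rz":0},{"gripper":0,"dx":0,"dy":0,"dz":0.14,"rx":0,"ry":0,"rz":0}]'
python3 -m jog '[{"gripper":0,"dx":0.052,"dy":0.375,"dz":0,"rx":0,"ry":0,"rz":0},{"gripper":0,"dx":0.052,"dy":0.375,"dz":0,"rx":0,"ry":0,"rz":0},{"gripper":0,"dx":0.052,"dy":0.375,"dz":0,"rx":0,"ry":0,"rz":0},{"gripper":0,"dx":0.052,"dy":0.375,"dz":0,"rx":0,"ry":0,"rz":0},{"gripper":0,"dx":0.052,"dy":0.375,"dz":0,"rx":0,"ry":0,"rz":0},{"gripper":0,"dx":0.052,"dy":0.375,"dz":0,"rx":0,"ry":0,"rz":0},{"gripper":0,"dx":0.052,"dy":0.375,"dz":0,"rx":0,"ry":0,"rz":0},{"gripper":0,"dx":0.052,"dy":0.375,"dz":0,"rx":0,"ry":0,"rz":0},{"gripper":0,"dx":0.052,"dy":0.375,"dz":0,"rx":0,"ry":0,"rz":0},{"gripper":0,"dx":0.052,"dy":0.375,"dz":0,"rx":0,"ry":0,"rz":0}]'
python3 - <<'E'
from h import *
for n in ("top","scene"):
  c=read_camera(n);w=cloud(c);cv2.imwrite(f"pics/j_{n}.png",c["pixels"])
  for l in ("carton","speaker"):
   for d in cut_out(n,l):
    P=w[d["mask"]];t=np.nanpercentile(P[:,2],90);P=P[abs(P[:,2]-t)<.006];r=cv2.minAreaRect((P[:,:2]*1000).astype(np.float32))
    print(n,l,round(d["conf"],2),np.round(d["box"]),t.round(4),np.round(r[0]),np.round(r[1]),round(r[2],1))
  for d in cut_out(n,"can")[:1]:
    P=w[d["mask"]];P=P[(P[:,2]>.108)&(P[:,2]<.122)];print("can",d["box"],cv2.minEnclosingCircle((P[:,:2]*1000).astype(np.float32)))
E
```

```text
t: 36.05
eef_pos: [0.4581, -0.3102, 0.2563]
tool_rot: [0.51, 0.491, 0.508, -0.49]
contact_force: [1.1, -0.6, 0.5]
gripper_width: 1.0
t: 37.05
eef_pos: [0.5095, 0.0651, 0.2536]
tool_rot: [0.509, 0.49, 0.51, -0.49]
contact_force: [-0.7, -0.7, 0.8]
gripper_width: 1.004
top carton 0.82 [433. 251.  42.  30.] 0.1319 [ 457. -230.] [49. 57.] 2.8
scene carton 0.62 [218. 274.  46.  71.] 0.1307 [ 457. -229.] [50. 58.] 1.9
scene carton 0.3 [188. 302.  53.  71.] 0.1385 [ 457. -309.] [51. 56.] 2.0
scene speaker 0.64 [189. 304.  55.  69.] 0.1385 [ 457. -309.] [51. 56.] 2.1
can [331.4, 194.4, 24.0, 54.0] ((512.3507080078125, 62.51424026489258), 24.547643661499023)
```

The speaker is back within about 1 mm. The can is last.

```bash
python3 -m jog '[{"gripper":0,"dx":0,"dy":0,"dz":-0.04,"rx":0,"ry":0,"rz":0},{"gripper":0,"dx":0,"dy":0,"dz":-0.09,"rx":0,"ry":0,"rz":0},{"gripper":0,"dx":0,"dy":0,"dz":-0.14,"rx":0,"ry":0,"rz":0},{"gripper":0,"dx":0,"dy":0,"dz":-0.153,"rx":0,"ry":0,"rz":0},{"gripper":0,"dx":0,"dy":0,"dz":-0.153,"rx":0,"ry":0,"rz":0},{"gripper":1,"dx":0,"dy":0,"dz":-0.153,"rx":0,"ry":0,"rz":0},{"gripper":1,"dx":0,"dy":0,"dz":-0.153,"rx":0,"ry":0,"rz":0},{"gripper":1,"dx":0,"dy":0,"dz":-0.153,"rx":0,"ry":0,"rz":0},{"gripper":1,"dx":0,"dy":0,"dz":-0.153,"rx":0,"ry":0,"rz":0},{"gripper":1,"dx":0,"dy":0,"dz":-0.153,"rx":0,"ry":0,"rz":0}]' 40
```

```text
t: 38.45
eef_pos: [0.5112, 0.0652, 0.1032]
tool_rot: [0.51, 0.492, 0.508, -0.49]
contact_force: [-1.3, -0.6, 6.7]
gripper_width: 0.597
```

```bash
python3 -m jog '[{"gripper":1,"dx":0,"dy":0,"dz":0.02,"rx":0,"ry":0,"rz":0},{"gripper":1,"dx":0,"dy":0,"dz":0.06,"rx":0,"ry":0,"rz":0},{"gripper":1,"dx":0,"dy":0,"dz":0.11,"rx":0,"ry":0,"rz":0},{"gripper":1,"dx":0,"dy":0,"dz":0.15,"rx":0,"ry":0,"rz":0},{"gripper":1,"dx":0,"dy":0,"dz":0.17,"rx":0,"ry":0,"rz":0},{"gripper":1,"dx":-0.002,"dy":-0.02,"dz":0.17,"rx":0,"ry":0,"rz":0},{"gripper":1,"dx":-0.006,"dy":-0.06,"dz":0.17,"rx":0,"ry":0,"rz":0},{"gripper":1,"dx":-0.01,"dy":-0.1,"dz":0.17,"rx":0,"ry":0,"rz":0},{"gripper":1,"dx":-0.014,"dy":-0.14,"dz":0.17,"rx":0,"ry":0,"rz":0},{"gripper":1,"dx":-0.018,"dy":-0.18,"dz":0.17,"rx":0,"ry":0,"rz":0}]' 40
python3 -m jog '[{"gripper":1,"dx":-0.004,"dy":-0.04,"dz":0,"rx":0,"ry":0,"rz":0},{"gripper":1,"dx":-0.008,"dy":-0.08,"dz":0,"rx":0,"ry":0,"rz":0},{"gripper":1,"dx":-0.012,"dy":-0.12,"dz":0,"rx":0,"ry":0,"rz":0},{"gripper":1,"dx":-0.016,"dy":-0.16,"dz":0,"rx":0,"ry":0,"rz":0},{"gripper":1,"dx":-0.02,"dy":-0.2,"dz":0,"rx":0,"ry":0,"rz":0},{"gripper":1,"dx":-0.024,"dy":-0.24,"dz":0,"rx":0,"ry":0,"rz":0},{"gripper":1,"dx":-0.027,"dy":-0.273,"dz":0,"rx":0,"ry":0,"rz":0},{"gripper":1,"dx":-0.027,"dy":-0.273,"dz":0,"rx":0,"ry":0,"rz":0},{"gripper":1,"dx":-0.027,"dy":-0.273,"dz":-0.02,"rx":0,"ry":0,"rz":0},{"gripper":1,"dx":-0.027,"dy":-0.273,"dz":-0.05,"rx":0,"ry":0,"rz":0}]'
python3 -m jog '[{"gripper":1,"dx":0,"dy":0,"dz":-0.04,"rx":0,"ry":0,"rz":0},{"gripper":1,"dx":0,"dy":0,"dz":-0.08,"rx":0,"ry":0,"rz":0},{"gripper":1,"dx":0,"dy":0,"dz":-0.1,"rx":0,"ry":0,"rz":0},{"gripper":1,"dx":0,"dy":0,"dz":-0.108,"rx":0,"ry":0,"rz":0},{"gripper":1,"dx":0,"dy":0,"dz":-0.111,"rx":0,"ry":0,"rz":0},{"gripper":1,"dx":0,"dy":0,"dz":-0.112,"rx":0,"ry":0,"rz":0},{"gripper":1,"dx":0,"dy":0,"dz":-0.112,"rx":0,"ry":0,"rz":0}]'
```

```text
t: 39.45
eef_pos: [0.4913, -0.1166, 0.2723]
tool_rot: [0.51, 0.491, 0.508, -0.49]
contact_force: [-0.1, -0.1, -0.7]
gripper_width: 0.598
t: 40.45
eef_pos: [0.4661, -0.3886, 0.2234]
tool_rot: [0.511, 0.491, 0.507, -0.49]
contact_force: [0.6, 0.2, -2.7]
gripper_width: 0.597
t: 41.15
eef_pos: [0.4657, -0.3886, 0.1104]
tool_rot: [0.51, 0.491, 0.508, -0.49]
contact_force: [-0.6, 0.1, -2.1]
gripper_width: 0.597
```

```bash
python3 -m jog '[{"gripper":1,"dx":0,"dy":0,"dz":-0.001,"rx":0,"ry":0,"rz":0},{"gripper":1,"dx":0,"dy":0,"dz":-0.002,"rx":0,"ry":0,"rz":0},{"gripper":1,"dx":0,"dy":0,"dz":-0.002,"rx":0,"ry":0,"rz":0}]'
```

```text
t: 41.45
eef_pos: [0.4658, -0.3891, 0.1103]
tool_rot: [0.51, 0.491, 0.508, -0.491]
contact_force: [-4.6, 3.7, 16.1]
gripper_width: 0.594
```

Contact. I'll release, retreat and look.

```bash
python3 -m jog '[{"gripper":1,"dx":0,"dy":0,"dz":0.001,"rx":0,"ry":0,"rz":0},{"gripper":0,"dx":0,"dy":0,"dz":0.001,"rx":0,"ry":0,"rz":0},{"gripper":0,"dx":0,"dy":0,"dz":0.001,"rx":0,"ry":0,"rz":0},{"gripper":0,"dx":0,"dy":0,"dz":0.001,"rx":0,"ry":0,"rz":0},{"gripper":0,"dx":0,"dy":0,"dz":0.001,"rx":0,"ry":0,"rz":0},{"gripper":0,"dx":0,"dy":0,"dz":0.03,"rx":0,"ry":0,"rz":0},{"gripper":0,"dx":0,"dy":0,"dz":0.07,"rx":0,"ry":0,"rz":0},{"gripper":0,"dx":0,"dy":0,"dz":0.11,"rx":0,"ry":0,"rz":0},{"gripper":0,"dx":0,"dy":0,"dz":0.15,"rx":0,"ry":0,"rz":0},{"gripper":0,"dx":0,"dy":0,"dz":0.18,"rx":0,"ry":0,"rz":0}]'
python3 -m jog '[{"gripper":0,"dx":0.03,"dy":0.35,"dz":0.03,"rx":0,"ry":0,"rz":0},{"gripper":0,"dx":0.03,"dy":0.35,"dz":0.03,"rx":0,"ry":0,"rz":0},{"gripper":0,"dx":0.03,"dy":0.35,"dz":0.03,"rx":0,"ry":0,"rz":0},{"gripper":0,"dx":0.03,"dy":0.35,"dz":0.03,"rx":0,"ry":0,"rz":0},{"gripper":0,"dx":0.03,"dy":0.35,"dz":0.03,"rx":0,"ry":0,"rz":0},{"gripper":0,"dx":0.03,"dy":0.35,"dz":0.03,"rx":0,"ry":0,"rz":0},{"gripper":0,"dx":0.03,"dy":0.35,"dz":0.03,"rx":0,"ry":0,"rz":0},{"gripper":0,"dx":0.03,"dy":0.35,"dz":0.03,"rx":0,"ry":0,"rz":0},{"gripper":0,"dx":0.03,"dy":0.35,"dz":0.03,"rx":0,"ry":0,"rz":0},{"gripper":0,"dx":0.03,"dy":0.35,"dz":0.03,"rx":0,"ry":0,"rz":0}]'
python3 - <<'E'
from h import *
for n in ("top","scene"):
  c=read_camera(n);w=cloud(c);cv2.imwrite(f"pics/k_{n}.png",c["pixels"])
  for l in ("carton","speaker","fan","dish","heatsink","screwdriver"):
   for d in cut_out(n,l)[:3]:
    P=w[d["mask"]];t=np.nanpercentile(P[:,2],90);P=P[abs(P[:,2]-t)<.006];r=cv2.minAreaRect((P[:,:2]*1000).astype(np.float32))
    print(n,l,round(d["conf"],2),np.round(d["box"]),t.round(4),np.round(r[0]),np.round(r[1]),round(r[2],1))
  for d in cut_out(n,"can")[:1]:
    P=w[d["mask"]];P=P[(P[:,2]>.119)&(P[:,2]<.13)];print("can",d["box"],cv2.minEnclosingCircle((P[:,:2]*1000).astype(np.float32)))
E
```

```text
t: 42.45
eef_pos: [0.4651, -0.3883, 0.2895]
tool_rot: [0.51, 0.491, 0.508, -0.491]
contact_force: [0.8, 0.2, 0.4]
gripper_width: 1.003
t: 43.45
eef_pos: [0.4945, -0.0395, 0.3165]
tool_rot: [0.509, 0.491, 0.509, -0.491]
contact_force: [-0.4, -1.0, -0.6]
gripper_width: 0.999
top carton 0.82 [434. 251.  45.  28.] 0.1317 [ 457. -229.] [56. 49.] 89.9
top speaker 0.89 [474. 251.  42.  38.] 0.1394 [ 456. -309.] [50. 57.] 1.4
top speaker 0.28 [285. 210.  59. 108.] 0.0054 [558.  63.] [223. 108.] 3.9
top fan 0.78 [415. 197.  24.  26.] 0.0394 [ 568. -209.] [41. 41.] 3.9
top dish 0.35 [417. 199.  23.  23.] 0.0387 [ 568. -209.] [41. 41.] 4.1
top heatsink 0.91 [166. 236.  59.  29.] 0.0575 [502. 296.] [94. 60.] 89.0
top heatsink 0.74 [458. 121.  55.  35.] 0.04 [ 731. -302.] [100.  62.] 83.0
top screwdriver 0.64 [159. 307.  81.  15.] 0.0255 [359. 305.] [ 24. 140.] 2.2
top screwdriver 0.54 [165. 236.  53.  36.] 0.0574 [503. 297.] [98. 60.] 89.4
can [517.2, 246.5, 38.9, 35.4] ((463.8213195800781, -387.49615478515625), 26.108850479125977)
scene carton 0.82 [218. 273.  45.  73.] 0.1306 [ 457. -229.] [50. 57.] 2.1
scene carton 0.32 [155. 339.  49.  62.] 0.1343 [ 465. -388.] [42. 40.] 75.7
scene speaker 0.75 [186. 302.  55.  71.] 0.1385 [ 458. -309.] [50. 56.] 0.9
scene speaker 0.23 [275. 311.  31.  33.] 0.0381 [ 568. -207.] [41. 44.] 2.4
scene fan 0.77 [275. 309.  26.  29.] 0.0382 [ 568. -208.] [41. 41.] 2.4
scene dish 0.68 [357. 266.  27.  22.] 0.0227 [634. -29.] [57. 59.] 28.4
scene heatsink 0.96 [320. 410.  70.  78.] 0.0401 [ 731. -303.] [99. 61.] 83.2
scene heatsink 0.82 [ 96. 313.  75.  43.] 0.0403 [ 308. -397.] [101.  63.] 31.6
scene heatsink 0.77 [382. 153.  43.  35.] 0.0583 [503. 299.] [102.  62.] 89.0
scene screwdriver 0.86 [327. 144.  23.  21.] 0.025 [361. 278.] [22. 85.] 2.1
can [155.7, 337.5, 49.2, 57.7] ((465.80810546875, -387.98553466796875), 25.317481994628906)
```

View pics/k_scene.png

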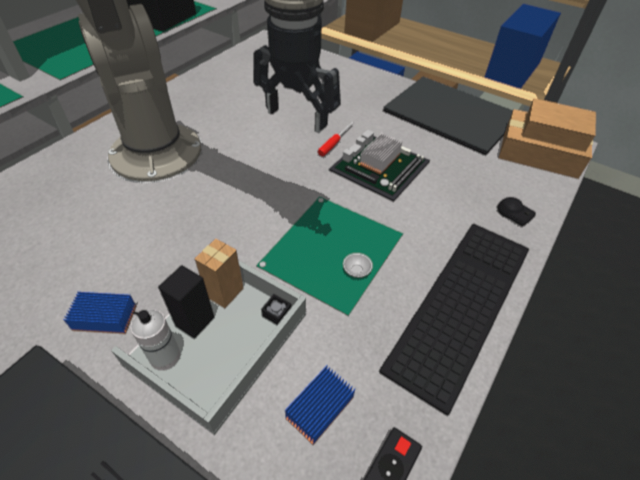

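Everything is in place: can (155,338), speaker (187,302) and carton (218,273) are back in the bay, and the heat sink is on the board at (382,153). Handing in.

```bash
python3 -c "
from station import hand_in;print(hand_in())"
```

```text
the job is handed in; nothing more can be done
None
```

I finished the job and handed it in at about 44 s of the 144 s allowed; the hand-in gives no verdict. I stood the can, speaker and carton on the mat and set the aluminium heat sink on the processor. Then I put the carton, speaker and can back in their places.

**Last camera check:**
- **Heat sink:** it lies flat on the lid, with its centre at (0.503, 0.299). I had measured the lid at about (0.5035, 0.299). It is within 1–2° of the memory slots.
- **Can, speaker, carton:** each is upright, within about 1–2 mm of where it stood. The carton and speaker are within about 2° of square to the bay.
- **Bystanders:** the fan, dish and screwdriver have not moved, within measuring error. I left both blue look-alikes alone.
- **Robot:** the gripper is open, above the mat and clear of everything.

**Disagreements:** A few finder results were wrong:
- The top camera took the fan for the dish.
- It also took the heat sink for a screwdriver, with low confidence.
- It gave the carton's angle once as 89.9° with its sides swapped, which is the same square pose.
- It put the heat sink 2–3 mm off in y from the scene camera, because its view was cut short; that is well within the 10 mm allowed.

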